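Hang the bit basket on the desk carousel, bring it to the front and hold it there

TASK

Hang the small steel basket by its handle bar on the hook of the desk carousel, leaving the carousel turned away for now, and let go of it. Then take the carousel's upright wooden turning handle and turn the carousel until the hanging basket points straight at the front mark on the stand; finish while still gripping the handle, so that the carousel is held still there. Leave the cup, the dome and the tweezers where they are.

Things in the scene. Friction and masses are not known exactly. Their poses are not given: they have to be found in the camera images.
- basket: Loose oblong open steel tray with stiff handle, about 0.25 kg; origin at the centre of its underside, z up. Tray 56 mm along x, 100 mm along y, rim 45 mm high. Uprights (8 x 4 mm) at y = +-46 mm carry a level bar along y, with a wooden grip fin on top of its middle. The opening between rim and bar, 60 mm high and 88 mm wide, runs through along x. Half a turn about z leaves it the same.
- basket_bar (a point): Middle of the underside of the basket's handle bar, 105 mm above the basket's underside; this underside is to rest on the hook. The bar runs along y, 8 mm wide in x and 6 mm thick. Axes as the basket.
- basket_grip (a point): Centre of the wooden grip fin: 12 mm thick along x, 44 mm long along y, from 111 to 143 mm above the basket's underside; pinch it from above across x. Axes as the basket.
- stand: Fixed foot of the desk carousel, origin on the turning axis at table height, z up. Its -x axis points to the front, where the front mark is. It stands at a different place and yaw each time.
- front_mark (a point): Top of the front mark, a small upright steel plate (14 mm wide, 24 mm high) fixed on the stand's tongue, 137 mm from the turning axis.
- carousel: Part that turns on the stand about the vertical; origin on the axis, 16 mm above the table, hook along its own -x. Turned 0.7 to 1.4 rad counterclockwise (from above) away from the front at first; light friction (0.06 Nm). Walnut disc, radius 115 mm, top at height 30 mm; post, radius 9 mm, top at 158 mm; two cups, radius 32 mm, top at 85 mm, at x = 30, y = +-66 mm.
- hook_seat (a point): Where the basket's bar should rest: on top of the hook's level bar, 56 mm from the turning axis, 154 mm above the table. Axes as the carousel: -x points outward along the hook. The hook is round steel of 8 mm diameter, level from the post to 78 mm from the axis, then turned up to a round tip ending 88 mm from the axis, top 172 mm above the table.
- handle_top (a point): Centre of the top end of the turning handle, 140 mm above the table: an upright round pale maple rod of 20 mm diameter fixed on the disc, opposite the hook, 90 mm from the turning axis, standing from 30 to 140 mm above the table; grip it from above near the top.
- cup: Green ceramic cup, rim radius 38 mm, 85 mm high, origin at its underside; bystander, loose.
- dome: Clear acrylic dome with a knob, radius 45 mm, 70 mm high, origin at its underside; bystander, loose.
- tweezers: Chrome tweezers, 125 mm long, 6 mm high, lying on a black silicone pad 4 mm thick; origin near its middle; bystander, loose.
Things that resemble listed ones, but are neither listed nor needed, are in the scene too. Of the things that look like the basket, the smallest one is meant.

How it is judged:
By the outcome, as a careful person would: the job done as asked, in the order asked, and still so for the second after the job is handed in, while the arm keeps its last pose, push and grip.
It also fails if it takes over 61 s, if anything falls off the work surface, if the arm or the gripper's body presses on something with over 40 N, if the wrist force passes 120 N, or if a joint passes its speed limit or range.

ROBOT

A 6-joint arm with a two-finger parallel gripper is mounted at the origin on the work surface. World frame = base frame: x ahead of the robot, y to its left, z up, the work surface at z = 0. Lengths are in mm, angles in rad, forces in N, time in s.
With the tool pointing down it reaches from about 325 to 875 mm from the base axis. Payload 4.4 kg.
Tool frame: the origin (TCP) lies at the very end of the fingers, on their centre line; the grasp point (between the pads) lies 19 mm behind it; z points along the fingers, x is the direction in which the jaws open and shut, and the axes are right-handed (so a half turn about z gives the same grasp; the last joint's range is limited). The gripper opens to 85 mm and grips with 20 to 120 N. Pads are 22 mm wide; open, the fingers measure 114 mm over their backs; the gripper's body (76 mm by 85 mm) begins 54 mm behind the grasp point. The pads swing forward as they close: fully open they stand 13 mm farther back than shut.
Start: joints at [1.181, 0.207, 1.542, -0, 1.393, -0.15], TCP at [136.577, 558.546, 201.882] pointing down, gripper open.
Joint ranges: [-2.73, 2.73], [-0.86, 2.22], [0.23, 2.46], [-1.11, 4.25], [0.08, 2.63], [-2.82, 2.82]. Speed limits (rad/s): [2.79, 2.79, 3.14, 3.14, 3.14, 3.14].

INTERFACE

Orientations are given as a 3x3 rotation matrix whose columns are the frame's x, y, z axes.
In Python, from cell import arm gives the robot as it stands. The module is installed in compiled form; this text tells all that it offers.
- The arm moves only by the tool jog_arm, never from a script. Its argument "plan" is a list of rows, each an object with "delta_pos": the shift along the tool's x, y, z as a fraction of full scale, a list of three; "dr": the turn, a rotation vector about the tool's x, y, z as a fraction of full scale, a list of three; "claw": the gripper command: -1 is shut, 1 is fully open, values between are in proportion. A call has 1 to 12 rows; each row shifts and turns the commanded pose from where the row before left it, along the tool's axes as they then stand; what a row does not reach is not made up. Full scale, the value 1, is 0.6 m for a shift and 2 pi rad for a turn. A row lasts 1/12 s, in which the tool goes at most 41.7 mm and 7.16 degrees, less where a joint would pass 70% of its speed; a pose out of reach is approached as far as the arm can. A call with a number of a shift or a turn outside -1 to 1 is refused whole. A call with a gripper value outside its range is refused whole. The fingers move at their own pace and stop on an object; "squeeze" is the grip in N (left out, the last holds). Time passes only in rows, so rows that do not move let the fingers close. It gives the time, the measured TCP pose, the force and the opening at its end, in the units of the state.
- arm.read_state(): the state, without advancing time (a new reading comes with each control period).
- arm.grab_frame(name): name is "scene" or "top" or "wrist"; returns the picture (480x640x3 uint8, red, green, blue); there is no depth.
- arm.camera_info(name): a dict with "vfov" (degrees; the focal length in pixels is half the picture's height over the tangent of half this angle, whatever the lens; pixels are square), "cx", "cy" (the principal point, pixels), "dist" ([k1, k2, p1, p2, k3] as OpenCV has them; the pictures are not rectified), "extrinsics" (4x4, takes a point from world to camera coordinates). Camera axes: x right, y down, z forward; pixel columns grow to the right and rows downward; lengths in mm; the calibration is good to about 2 mm. A picture is of the moment at which its call begins: read the wrist's pose just before it. camera_info takes no time and is no camera call; for the wrist camera it gives the pose at the moment of the call.
- arm.close_job(): hands the job in, once; it reports no verdict.
Trained networks look in the newest picture that a camera, given by its name, has taken for a name from the list of things; names that differ only in an ending like _2 or _b are one class to them, and where a whole thing is asked for, a point or a joint stands for the part that bears it (a point fixed in the world has none). Each returns a list of dicts, best first, with "score" (0 to 1); they miss things now and then, are a little off and sometimes report something else, mostly with a low value. They report only what shows in the picture. A call takes as long as a camera call. They do not tell look-alikes from the thing itself.
- arm.recognise(camera, label): "xyz" ([x, y, z] in mm, in world coordinates, good to about 4 mm: the middle of the surface that is visible of it).
The state is a dict: "t": time; "joints": joint angles; "qvel": joint speeds; "tau": joint torques, N m; "tcp_pos": TCP position; "eef_rot": TCP orientation; "wrist_force": force on the tool from outside, world axes, zero at the start; "torque": the same for the moment, N m; "gripper_width": opening from 0.0 (shut) to 1.0 (fully open).
Only numpy, scipy, OpenCV 4.12 (cv2) and the standard library are available. Lean on these libraries where they do the work, as an engineer would, in place of code of your own. Each camera call takes 0.05 s, during which the arm holds its last target.

## Working session

There is one attempt and no reset: what is moved stays moved. The work goes in short steps, Python scripts to look and compute and a tool call to move; the robot and the scene stay as the last step left them, time stands still between calls to the robot, and variables do not carry over. Pictures are saved under pics/ and viewed, and the job is handed in when it is done.

Besides the shell and the picture viewer there is one more tool, called after "Request:" in YAML: its name, and indented under it one key for each argument. jog_arm: Moves the arm, as the interface text tells. Shift numbers are shares of 0.6 m and turn numbers shares of 2 pi rad, none past 1 either way. Its arguments: {"type":"object","properties":{"plan":{"type":"array"},"squeeze":{"type":"number"}},"required":["plan"]}

```bash
mkdir -p pics; ls
cat > h.py <<'E'
import numpy as np, cv2
from cell import arm
def K(ci):
    f=240/np.tan(np.radians(ci["vfov"]/2)); return np.array([[f,0,ci["cx"]],[0,f,ci["cy"]],[0,0,1.]])
def proj(ci,P):
    E=np.array(ci["extrinsics"]); P=np.atleast_2d(P).astype(float)
    r,_=cv2.Rodrigues(E[:3,:3])
    return cv2.projectPoints(P,r,E[:3,3],K(ci),np.array(ci["dist"],float))[0].reshape(-1,2)
def ray(ci,uv):
    E=np.array(ci["extrinsics"]); R=E[:3,:3]; c=-R.T@E[:3,3]
    p=cv2.undistortPoints(np.array([[uv]],float),K(ci),np.array(ci["dist"],float)).ravel()
    d=R.T@np.array([p[0],p[1],1]); return c,d/np.linalg.norm(d)
def atz(ci,uv,z):
    c,d=ray(ci,uv); return c+d*(z-c[2])/d[2]
def tri(obs):
    A=np.zeros((3,3)); b=np.zeros(3); 
    for ci,uv in obs:
        c,d=ray(ci,uv); M=np.eye(3)-np.outer(d,d); A+=M; b+=M@c
    X=np.linalg.solve(A,b)
    return X,[np.linalg.norm(proj(ci,X)[0]-uv).round(1) for ci,uv in obs]
def snap(cam,fn):
    ci=arm.camera_info(cam); im=arm.grab_frame(cam); cv2.imwrite("pics/"+fn+".png",im[...,::-1]); return ci,im
E
python3 - <<'E'
from h import *
import pickle
np.set_printoptions(suppress=True,precision=2)
d={}
for c in ["scene","top","wrist"]:
    d[c]=snap(c,c+"0")[0]; print(c,d[c])
pickle.dump(d,open("ci0.pkl","wb"))
print(arm.read_state())
E
```

```text
pics
scene {'vfov': 42.36323619786466, 'cx': 324.35953696413463, 'cy': 241.2784567492389, 'dist': array([-0.03,  0.  ,  0.  ,  0.  ,  0.  ]), 'extrinsics': array([[   0.46,    0.89,    0.01, -178.44],
       [   0.73,   -0.38,   -0.57, -389.83],
       [  -0.5 ,    0.27,   -0.82, 2034.28],
       [   0.  ,    0.  ,    0.  ,    1.  ]])}
top {'vfov': 49.059860592829885, 'cx': 315.4366515460255, 'cy': 236.80636250316314, 'dist': array([-0.07,  0.  ,  0.  ,  0.  ,  0.  ]), 'extrinsics': array([[  -0.01,   -1.  ,   -0.03,  -48.34],
       [  -1.  ,    0.02,   -0.1 ,  547.88],
       [   0.1 ,    0.03,   -0.99, 1166.42],
       [   0.  ,    0.  ,    0.  ,    1.  ]])}
wrist {'vfov': 65.6484798838876, 'cx': 312.99473108680223, 'cy': 237.27966445928357, 'dist': array([-0.07,  0.  ,  0.  ,  0.  ,  0.  ]), 'extrinsics': array([[   0.24,    0.97,   -0.  , -573.75],
       [   0.92,   -0.22,    0.32,  -41.74],
       [   0.31,   -0.08,   -0.95,  383.  ],
       [   0.  ,    0.  ,    0.  ,    1.  ]])}
{'t': 0.15, 'joints': array([ 1.18,  0.21,  1.54, -0.  ,  1.39, -0.15]), 'qvel': array([-0., -0., -0., -0., -0.,  0.]), 'tau': array([  0.  , -38.35, -29.2 ,  -0.  ,   0.01,   0.  ]), 'tcp_pos': array([136.34, 557.93, 200.96]), 'eef_rot': array([[ 0.24,  0.97, -0.  ],
       [ 0.97, -0.24, -0.  ],
       [-0.  , -0.  , -1.  ]]), 'wrist_force': array([-0.6 , -0.15,  0.51]), 'torque': array([0.02, 0.02, 0.04]), 'gripper_width': 1.0008489320462322}
```

View pics/scene0.png

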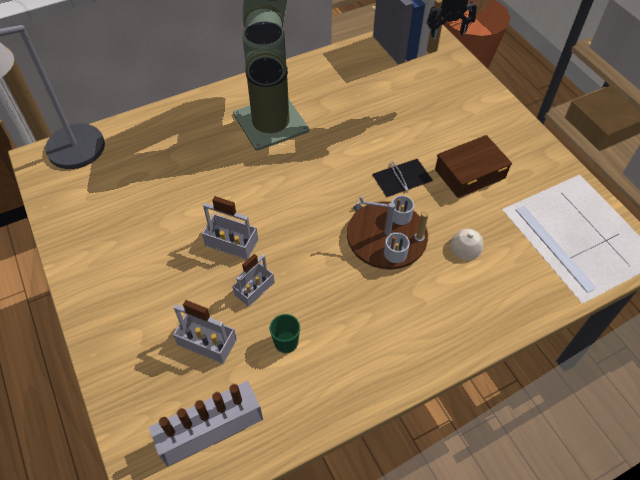

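View pics/top0.png

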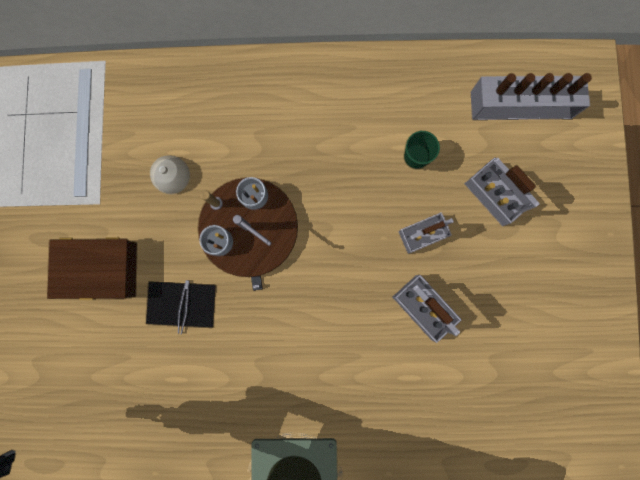

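View pics/wrist0.png

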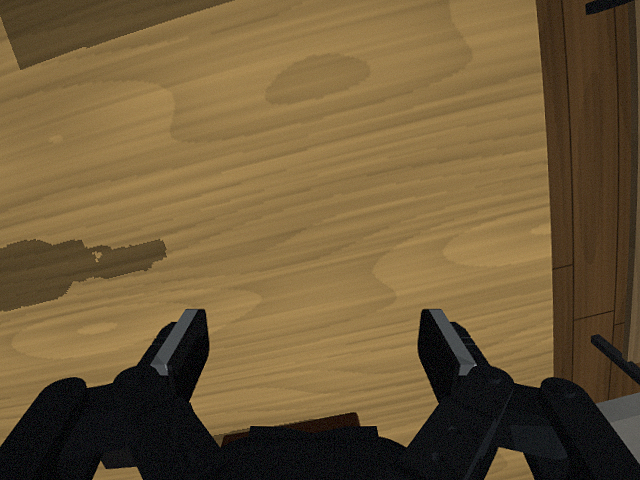

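Three basket look-alikes in the top view: (427,232), (428,307) and (502,190). In the scene view they are at (253,280), (230,230) and (205,330). The one at top (427,232) / scene (253,280) looks smallest. I'll enlarge crops to confirm that and to pick points.

Run:
```python
import cv2
t=cv2.imread("pics/top0.png"); s=cv2.imread("pics/scene0.png")
def crop(im,x0,y0,x1,y1,k,fn):
    c=cv2.resize(im[y0:y1,x0:x1],None,fx=k,fy=k,interpolation=cv2.INTER_CUBIC)
    for i,x in enumerate(range((x0+9)//10*10,x1,10)):
        cv2.putText(c,str(x),((x-x0)*k,8),0,.3,(0,0,255)); cv2.line(c,((x-x0)*k,10),((x-x0)*k,15),(0,0,255))
    for y in range((y0+9)//10*10,y1,10):
        cv2.putText(c,str(y),(0,(y-y0)*k+3),0,.3,(0,0,255)); cv2.line(c,(20,(y-y0)*k),(25,(y-y0)*k),(0,0,255))
    cv2.imwrite("pics/"+fn+".png",c)
crop(t,380,150,560,350,3,"ct_b"); crop(t,190,170,310,295,5,"ct_c"[:-1]+"c0")
crop(s,160,190,300,370,3,"cs_b"); crop(s,335,175,445,280,6,"cs_c0")
crop(t,390,205,465,260,10,"ct_s");crop(s,220,245,285,310,9,"cs_s")
```

```text
(no output)
```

View pics/ct_b.png

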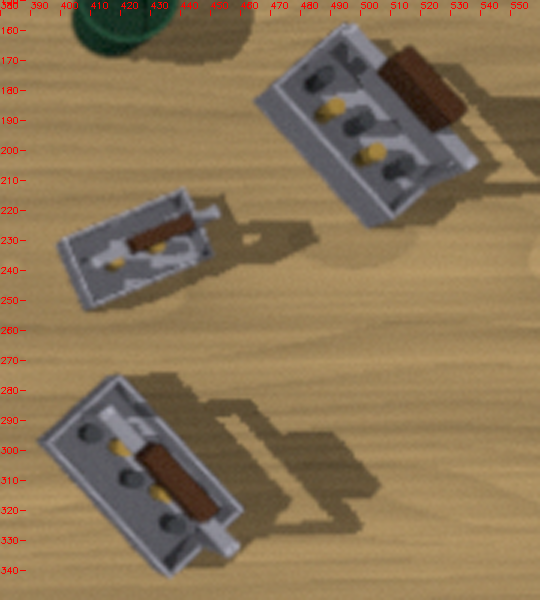

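View pics/ct_c0.png

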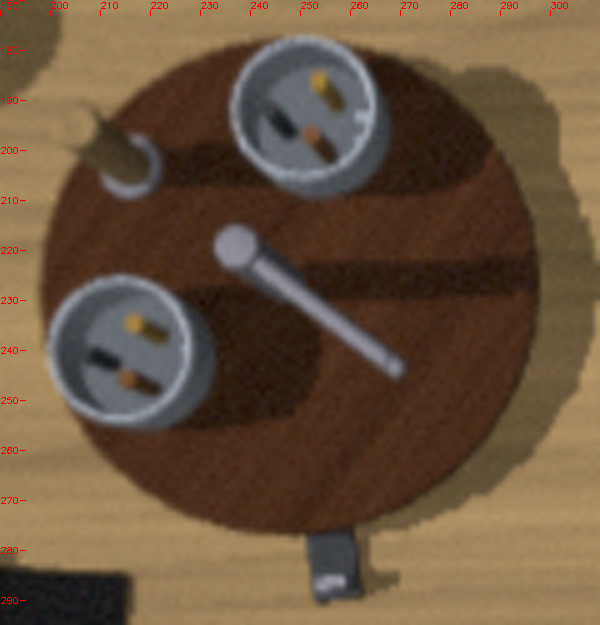

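View pics/cs_c0.png

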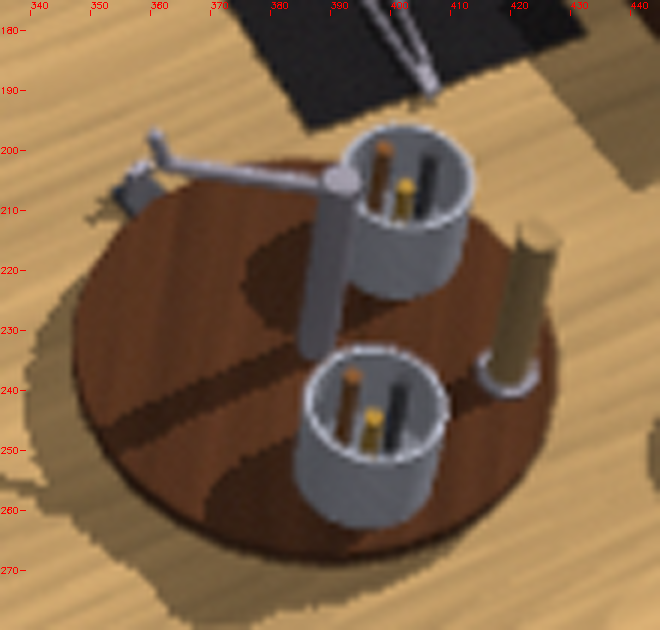

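View pics/ct_s.png

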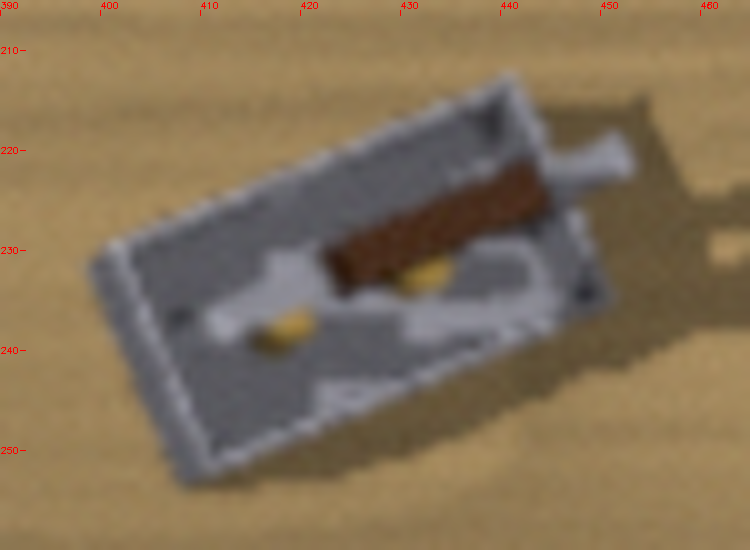

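View pics/cs_s.png

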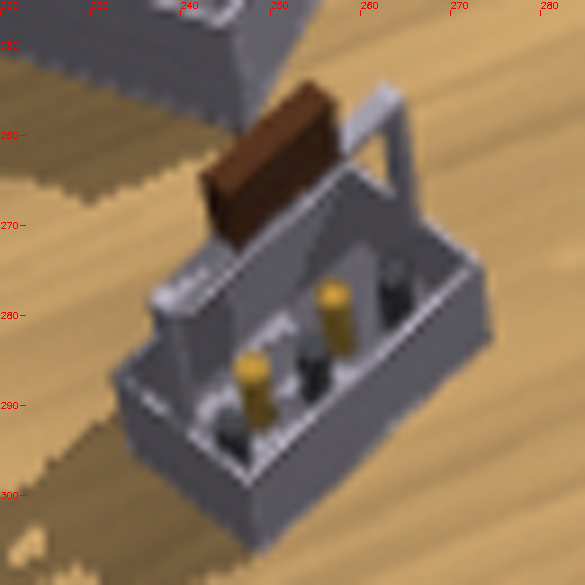

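```bash
cat > m0.py <<'E'
from h import *
import pickle
np.set_printoptions(suppress=True,precision=1)
d=pickle.load(open("ci0.pkl","rb"))
P=dict(rimL=((401,229.3),(232.8,286.7)),rimF=((441.2-0,212.5),(273.6,274.1)),
rimA=((410.5,252.5),None),rimB=((450.5,235),None),
bar1=((411.2,237.5),(237.8,278)),bar2=((453,220.5),(263.1,255.2)),fintop=((433.6,227.9),(249.8,260.9)),
post=((237.2,219.4),(391.8,205)),tip=((269,244),(361.2,197.5)),handle=((205,195),(424.7,214.7)),mark=((255.6,286.4),(359.2,203.3)))
P["rimL"]=((401,229.3),(247.6,298.3));
for k,(t,s) in P.items():
    if s: print(k,*tri([(d["top"],t),(d["scene"],s)]))
for k,z in dict(rimL=45,rimF=45,rimA=45,rimB=45,bar1=111,bar2=111,fintop=143,post=158,tip=172,handle=140,mark=24).items():
    print(k,z,atz(d["top"],P[k][0],z), atz(d["scene"],P[k][1],z) if P[k][1] else "")
for k in ["basket","carousel","basket_grip","hook_seat","handle_top","front_mark","stand"]:
    for c in ["top","scene"]:
        print(k,c,[(r["xyz"],round(r["score"],2)) for r in arm.recognise(c,k)][:4])
E
python3 m0.py
```

```text
rimL [ 557.4 -291.9  -53. ] [np.float64(13.7), np.float64(11.9)]
rimF [ 597.9 -290.9  136.2] [np.float64(16.0), np.float64(13.1)]
bar1 [ 530.4 -302.8   22.6] [np.float64(13.9), np.float64(11.7)]
bar2 [ 572.7 -301.7  196. ] [np.float64(16.3), np.float64(12.9)]
fintop [ 551.4 -301.7  134.8] [np.float64(0.8), np.float64(0.7)]
post [573.8 100.9 153.5] [np.float64(1.0), np.float64(0.8)]
tip [521.7  35.3 164.9] [np.float64(1.4), np.float64(1.1)]
handle [629.4 172.8 132.8] [np.float64(0.9), np.float64(0.7)]
mark [438.3  84.4  17.4] [np.float64(1.5), np.float64(1.2)]
rimL 45 [ 558.8 -248.1   45. ] [ 598.6 -335.7   45. ]
rimF 45 [ 595.1 -339.1   45. ] [ 562.5 -244.7   45. ]
rimA 45 [ 506.7 -267.7   45. ] 
rimB 45 [ 544.2 -358.    45. ] 
bar1 111 [ 533.9 -260.1  111. ] [ 570.5 -343.6  111. ]
bar2 111 [ 568.4 -349.3  111. ] [ 536.8 -258.3  111. ]
fintop 143 [ 549.8 -301.6  143. ] [ 557.5 -301.7  143. ]
post 158 [572.4  98.2 158. ] [577.1 100.8 158. ]
tip 172 [519.9  31.8 172. ] [527.3  34.8 172. ]
handle 140 [627.4 169.3 140. ] [633.9 170.8 140. ]
mark 24 [436.9  80.3  24. ] [443.7  84.9  24. ]
[... 236 characters left out ...]
ne [([586.4, 86.7, 30.4], 0.81), ([728.4, -292.1, 47.3], 0.53)]
basket_grip top [([384.7, -298.1, 40.2], 0.97), ([640.0, -472.5, 33.3], 0.93), ([558.8, -301.9, 13.8], 0.89)]
basket_grip scene [([649.4, -480.4, 35.2], 0.93), ([587.1, 91.3, 32.0], 0.72), ([556.5, -306.9, 27.8], 0.64), ([388.6, -302.1, 42.3], 0.57)]
hook_seat top [([578.5, 97.3, 30.9], 0.84)]
hook_seat scene [([586.0, 90.5, 30.7], 0.61)]
handle_top top [([573.4, 100.6, 30.0], 0.64)]
handle_top scene [([585.1, 93.2, 27.8], 0.88)]
front_mark top [([573.9, 92.7, 31.9], 0.86), ([552.2, -298.8, 10.9], 0.7)]
front_mark scene [([583.1, 91.8, 30.8], 0.76)]
stand top [([571.8, 92.5, 34.0], 0.86)]
stand scene [([584.9, 90.2, 29.5], 0.6)]
```

```bash
cat >> h.py <<'E'
def Rdown(a):
    a=np.radians(a);return np.array([[np.cos(a),np.sin(a),0],[np.sin(a),-np.cos(a),0],[0,0,-1.]])
def Ttool(p,R):
    T=np.eye(4);T[:3,:3]=R;T[:3,3]=p;return T
def rows(p,a,p2,a2,n):
    """constant world step in n rows; prints rows in tool axes"""
    p=np.array(p,float);p2=np.array(p2,float);out=[];st=(p2-p)/n;da=(a2-a)/n
    for i in range(n):
        dl=Rdown(a+i*da).T@st
        out.append((list((dl/600).round(4)),[0,0,round(-da/360,4)]))
    return out
E
python3 - <<'E'
from h import *
import pickle
np.set_printoptions(suppress=True,precision=3)
ci=pickle.load(open("ci0.pkl","rb"))["wrist"]
s=arm.read_state(); T=Ttool(s["tcp_pos"],s["eef_rot"])
C=np.linalg.inv(ci["extrinsics"]); X=np.linalg.inv(T)@C; print(X); np.save("cam_in_tool.npy",X)
f=dict(ci)
def view(p,a,pts):
    f["extrinsics"]=np.linalg.inv(Ttool(p,Rdown(a))@X); return proj(f,pts).round(0)
car=[[574,99.5,158],[523,33,172],[631,170,140],[440,83,24]]
b=[[553,-301,143],[570,-346,111],[535,-260,111]]
for p,a in [((480,150,330),52),((560,200,330),80),((450,100,330),0),((520,180,330),52),((420,60,330),232),((420,60,330),-90),((480,100,330),-90)]: print(p,a,view(p,a,car).tolist())
for p,a in [((450,-300,300),22),((430,-300,300),-90),((500,-230,300),22),((480,-220,300),22),((500,-180,300),22)]: print(p,a,view(p,a,b).tolist())
E
```

```text
[[   1.       0.001   -0.002   -0.539]
 [  -0.001    0.947    0.32   -83.445]
 [   0.002   -0.32     0.947 -173.105]
 [   0.       0.       0.       1.   ]]
(480, 150, 330) 52 [[331.0, 303.0], [249.0, 310.0], [413.0, 296.0], [255.0, 187.0]]
(560, 200, 330) 80 [[216.0, 235.0], [130.0, 200.0], [298.0, 269.0], [203.0, 101.0]]
(450, 100, 330) 0 [[444.0, 205.0], [389.0, 275.0], [503.0, 130.0], [306.0, 193.0]]
(520, 180, 330) 52 [[285.0, 291.0], [201.0, 298.0], [370.0, 285.0], [217.0, 177.0]]
(420, 60, 330) 232 [[172.0, 98.0], [264.0, 95.0], [86.0, 99.0], [291.0, 179.0]]
(420, 60, 330) -90 [[267.0, 26.0], [347.0, 88.0], [186.0, -39.0], [296.0, 164.0]]
(480, 100, 330) -90 [[315.0, 100.0], [390.0, 161.0], [236.0, 34.0], [327.0, 210.0]]
(450, -300, 300) 22 [[414.0, 249.0], [402.0, 280.0], [409.0, 195.0]]
(430, -300, 300) -90 [[316.0, 62.0], [366.0, 47.0], [271.0, 88.0]]
(500, -230, 300) 22 [[337.0, 293.0], [333.0, 318.0], [335.0, 239.0]]
(480, -220, 300) 22 [[351.0, 308.0], [346.0, 331.0], [349.0, 254.0]]
(500, -180, 300) 22 [[318.0, 333.0], [316.0, 353.0], [316.0, 280.0]]
```

Run:
```python
from h import *
for r in rows((136.3,558,201),76.15,(490,210,330),52,14): print(r)
```

```text
([np.float64(-0.0301), np.float64(0.0508), np.float64(-0.0154)], [0, 0, 0.0048])
([np.float64(-0.0286), np.float64(0.0517), np.float64(-0.0154)], [0, 0, 0.0048])
([np.float64(-0.027), np.float64(0.0525), np.float64(-0.0154)], [0, 0, 0.0048])
([np.float64(-0.0254), np.float64(0.0533), np.float64(-0.0154)], [0, 0, 0.0048])
([np.float64(-0.0238), np.float64(0.0541), np.float64(-0.0154)], [0, 0, 0.0048])
([np.float64(-0.0222), np.float64(0.0547), np.float64(-0.0154)], [0, 0, 0.0048])
([np.float64(-0.0205), np.float64(0.0554), np.float64(-0.0154)], [0, 0, 0.0048])
([np.float64(-0.0189), np.float64(0.056), np.float64(-0.0154)], [0, 0, 0.0048])
([np.float64(-0.0172), np.float64(0.0565), np.float64(-0.0154)], [0, 0, 0.0048])
([np.float64(-0.0154), np.float64(0.057), np.float64(-0.0154)], [0, 0, 0.0048])
([np.float64(-0.0137), np.float64(0.0575), np.float64(-0.0154)], [0, 0, 0.0048])
([np.float64(-0.012), np.float64(0.0578), np.float64(-0.0154)], [0, 0, 0.0048])
([np.float64(-0.0102), np.float64(0.0582), np.float64(-0.0154)], [0, 0, 0.0048])
([np.float64(-0.0085), np.float64(0.0585), np.float64(-0.0154)], [0, 0, 0.0048])
```

Request:
jog_arm:
  plan:
    - {"delta_pos": [-0.03,0.051,-0.016],"dr": [0,0,0.005],"claw": 1}
    - {"delta_pos": [-0.028,0.052,-0.016],"dr": [0,0,0.005],"claw": 1}
    - {"delta_pos": [-0.027,0.053,-0.016],"dr": [0,0,0.005],"claw": 1}
    - {"delta_pos": [-0.025,0.053,-0.016],"dr": [0,0,0.005],"claw": 1}
    - {"delta_pos": [-0.023,0.054,-0.016],"dr": [0,0,0.005],"claw": 1}
    - {"delta_pos": [-0.022,0.055,-0.016],"dr": [0,0,0.005],"claw": 1}
    - {"delta_pos": [-0.02,0.055,-0.016],"dr": [0,0,0.005],"claw": 1}
    - {"delta_pos": [-0.019,0.056,-0.016],"dr": [0,0,0.005],"claw": 1}
    - {"delta_pos": [-0.017,0.056,-0.016],"dr": [0,0,0.005],"claw": 1}
    - {"delta_pos": [-0.015,0.057,-0.016],"dr": [0,0,0.005],"claw": 1}
    - {"delta_pos": [-0.013,0.057,-0.016],"dr": [0,0,0.005],"claw": 1}
    - {"delta_pos": [-0.012,0.058,-0.016],"dr": [0,0,0.005],"claw": 1}

```text
t: 1.85
tcp_pos: [439.9, 259.6, 317.8]
eef_rot: [[0.58, 0.815, 0.001], [0.815, -0.58, 0.0], [0.001, 0.0, -1.0]]
wrist_force: [1.4, 1.2, 0.1]
gripper_width: 0.999
```

Request:
jog_arm:
  plan:
    - {"delta_pos": [-0.01,0.058,-0.014],"dr": [0,0,0.004],"claw": 1}
    - {"delta_pos": [-0.008,0.058,-0.014],"dr": [0,0,0.004],"claw": 1}
    - {"delta_pos": [0,0,0],"dr": [0,0,0],"claw": 1}
    - {"delta_pos": [0,0,0],"dr": [0,0,0],"claw": 1}
    - {"delta_pos": [0,0,0],"dr": [0,0,0],"claw": 1}

```text
t: 2.27
tcp_pos: [488.5, 211.4, 333.6]
eef_rot: [[0.619, 0.785, -0.001], [0.785, -0.619, 0.0], [-0.0, -0.001, -1.0]]
wrist_force: [0.2, 0.4, 0.1]
gripper_width: 0.998
```

Run:
```python
from h import *
import pickle
s=arm.read_state();print(s["t"],s["tcp_pos"],s["qvel"].round(3))
ci,_=snap("wrist","w1"); pickle.dump(ci,open("w1.pkl","wb"))
```

```text
2.2667 [488.53698993 211.39059955 333.56148238] [ 0.027 -0.008  0.015  0.001 -0.     0.001]
```

View pics/w1.png

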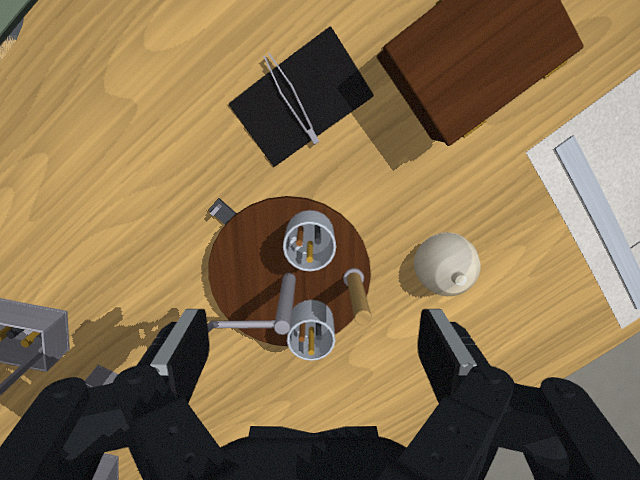

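The wrist view shows the post top at (282,327), hook tip at (213,324), handle top at (364,313) and front mark at (213,209). I'll take a second view from farther along.

Run:
```python
from h import *
for r in rows((488.5,211.4,333.5),51.8,(560,130,333.5),51.8,3): print(r)
```

```text
([np.float64(-0.011), np.float64(0.0592), np.float64(0.0)], [0, 0, -0.0])
([np.float64(-0.011), np.float64(0.0592), np.float64(0.0)], [0, 0, -0.0])
([np.float64(-0.011), np.float64(0.0592), np.float64(0.0)], [0, 0, -0.0])
```

Request:
jog_arm:
  plan:
    - {"delta_pos": [-0.011,0.059,0],"dr": [0,0,0],"claw": 1}
    - {"delta_pos": [-0.011,0.059,0],"dr": [0,0,0],"claw": 1}
    - {"delta_pos": [-0.011,0.059,0],"dr": [0,0,0],"claw": 1}
    - {"delta_pos": [0,0,0],"dr": [0,0,0],"claw": 1}
    - {"delta_pos": [0,0,0],"dr": [0,0,0],"claw": 1}
    - {"delta_pos": [0,0,0],"dr": [0,0,0],"claw": 1}

```text
t: 2.82
tcp_pos: [559.1, 131.3, 333.4]
eef_rot: [[0.617, 0.787, -0.001], [0.787, -0.617, 0.001], [-0.0, -0.001, -1.0]]
wrist_force: [0.3, -0.2, -0.3]
gripper_width: 1.0
```

```bash
cat >> h.py <<'E'
def crop(fn,x0,y0,x1,y1,k,out):
    im=cv2.imread("pics/"+fn+".png")
    c=cv2.resize(im[y0:y1,x0:x1],None,fx=k,fy=k,interpolation=cv2.INTER_CUBIC)
    for x in range((x0+9)//10*10,x1,10):
        cv2.putText(c,str(x),((x-x0)*k,8),0,.3,(0,0,255)); cv2.line(c,((x-x0)*k,10),((x-x0)*k,15),(0,0,255))
    for y in range((y0+9)//10*10,y1,10):
        cv2.putText(c,str(y),(0,(y-y0)*k+3),0,.3,(0,0,255)); cv2.line(c,(20,(y-y0)*k),(25,(y-y0)*k),(0,0,255))
    cv2.imwrite("pics/"+out+".png",c)
E
python3 - <<'E'
from h import *
import pickle
s=arm.read_state();print(s["t"],s["tcp_pos"],s["qvel"].round(3))
ci,_=snap("wrist","w2"); pickle.dump(ci,open("w2.pkl","wb"))
crop("w1",195,185,385,375,4,"w1c")
crop("w2",170,90,370,290,4,"w2c")
E
```

```text
2.8167 [559.06644471 131.34893459 333.42782397] [ 0.014 -0.013  0.002 -0.002 -0.002 -0.001]
```

View pics/w1c.png

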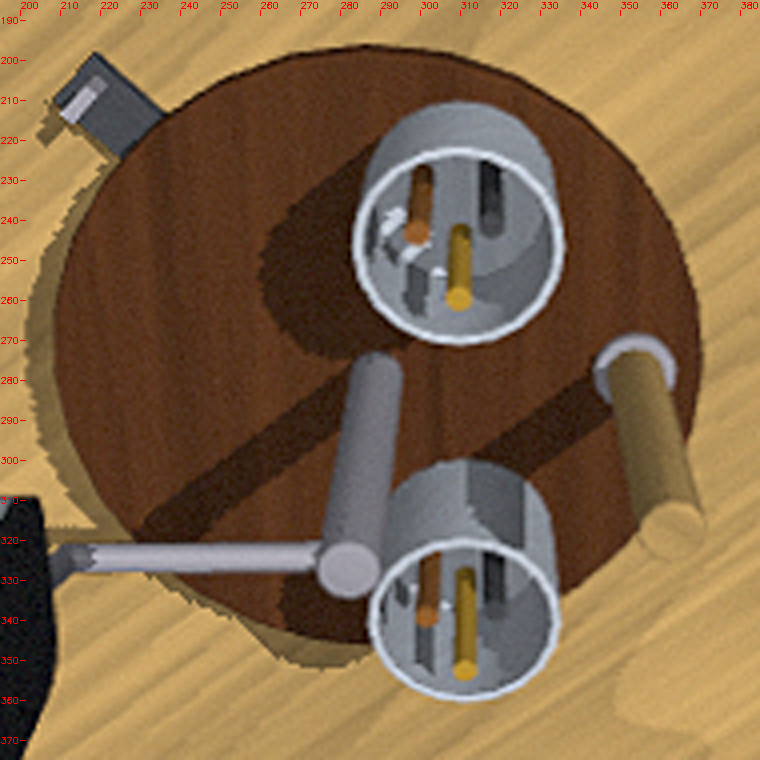

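View pics/w2.png

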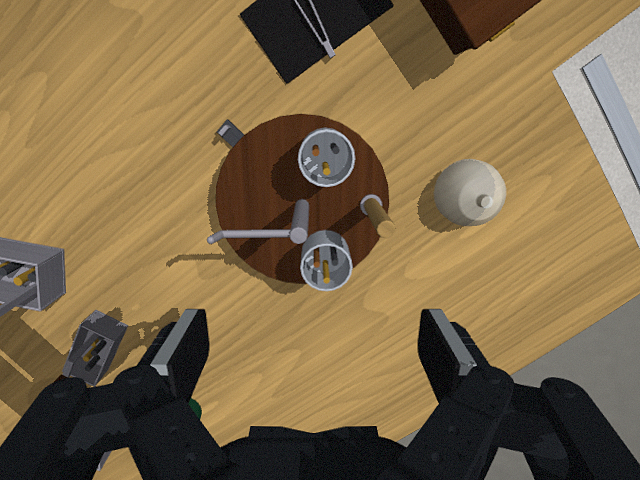

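View pics/w2c.png

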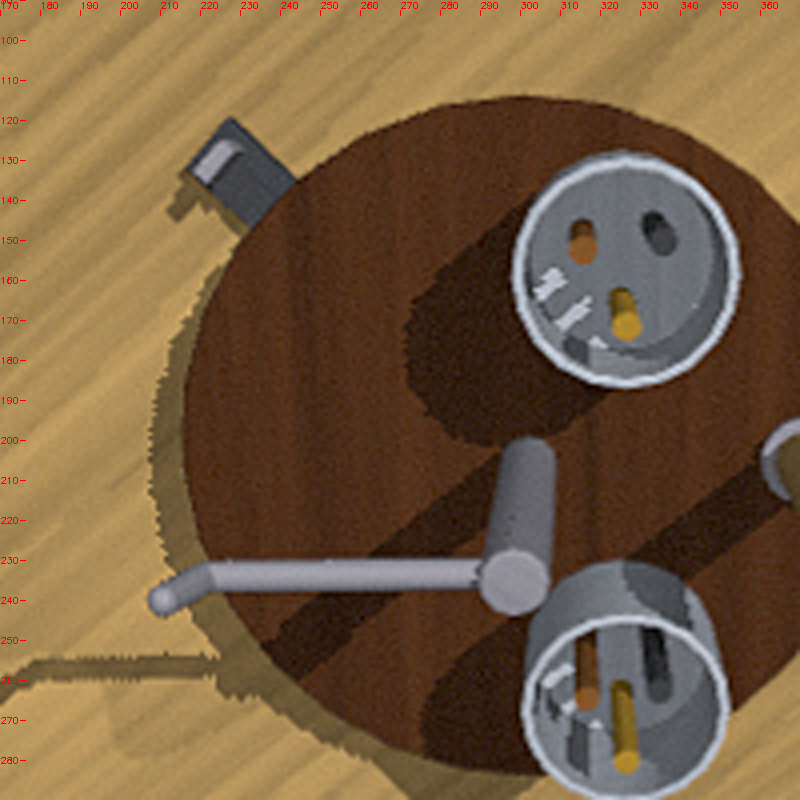

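Run:
```python
from h import *
crop("w2",350,180,420,250,8,"w2h")
```

```text
(no output)
```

View pics/w2h.png

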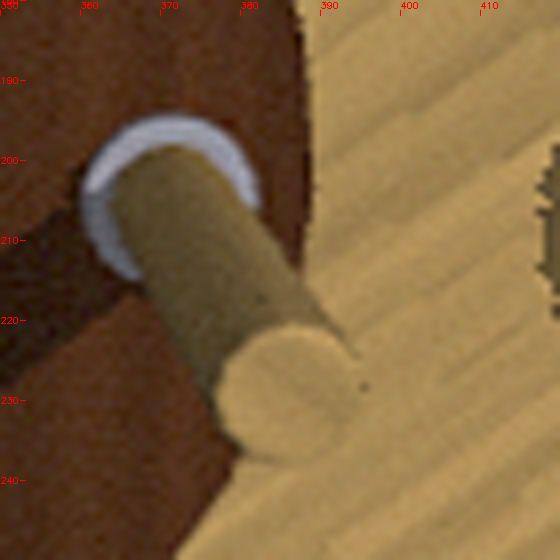

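```bash
cat > fit.py <<'E'
from h import *
import pickle
from scipy.optimize import least_squares
np.set_printoptions(suppress=True,precision=2)
d=pickle.load(open("ci0.pkl","rb"));w1=pickle.load(open("w1.pkl","rb"));w2=pickle.load(open("w2.pkl","rb"))
def model(x,y,psi,st,z=0):
    R=lambda a,v:np.array([x+np.cos(a)*v[0]-np.sin(a)*v[1],y+np.sin(a)*v[0]+np.cos(a)*v[1],v[2]+z])
    return dict(post=R(psi,(0,0,158)),tip=R(psi,(-85.5,0,171.5)),handle=R(psi,(90,0,140)),cupA=R(psi,(30,-66,85)),cupB=R(psi,(30,66,85)),mark=R(st,(-137,0,24)))
obs={"w1":(w1,dict(post=(282.3,327.8),handle=(362.5,317.5),mark=(215.8,209.3),cupA=(309.5,246.5),cupB=(311,340))),
"w2":(w2,dict(post=(298.8,235.5),tip=(210.8,240),mark=(224.5,131.3),cupA=(326.8,157.5),cupB=(326.3,266.5),handle=(386,229.1))),
"top":(d["top"],dict(post=(237.2,219.4),tip=(269,244),handle=(205,195),mark=(255.6,286.4),cupA=(216+ -0.7-1,240.2),cupB=(251.8,192))),
"scene":(d["scene"],dict(post=(391.8,205),tip=(361.2,197.5),handle=(424.7,214.7),mark=(359.2,203.3),cupA=(402.8,204.5),cupB=(397.8,242)))}
def fit(names):
    def res(p):
        M=model(*p[:4],p[4]); r=[]
        for n in names:
            ci,o=obs[n]
            for k,uv in o.items(): r+=list((proj(ci,M[k])[0]-uv))
        r.append((p[4])*0.3)
        return np.array(r)
    s=least_squares(res,[575,99,.9,.13,0],loss="soft_l1"); return s.x,res(s.x)
if __name__=="__main__":
    for n in [["w1"],["w2"],["w1","w2"],["top"],["scene"],["w1","w2","top","scene"]]:
        p,r=fit(n); print(n,p,"rel",p[2]-p[3],"rms",np.sqrt((r**2).mean()),"max",abs(r).max())
    for k in ["post","handle","mark"]: print(k,*tri([(w1,obs["w1"][1][k]),(w2,obs["w2"][1][k])]))
E
python3 fit.py
```

```text
['w1'] [575.72  99.32   0.9    0.12  -1.24] rel 0.775610578391022 rms 39.75498953740488 max 93.2556008695446
['w2'] [576.8   99.2    0.92   0.14  -3.59] rel 0.775812677243704 rms 42.47323032718873 max 109.51382453165485
['w1', 'w2'] [576.79  98.94   0.91   0.13  -3.28] rel 0.7768099377131052 rms 42.105761631951445 max 109.86032684117396
['top'] [572.52  98.8    0.91   0.13  -1.1 ] rel 0.7756961486098165 rms 23.87053303456148 max 48.58585244535959
['scene'] [578.02 101.55   0.95   0.12  -0.61] rel 0.8344804225713216 rms 14.965516786919187 max 38.026340080854254
['w1', 'w2', 'top', 'scene'] [576.21  99.38   0.91   0.13  -2.13] rel 0.7802420634408795 rms 33.01734163411069 max 109.64537805357861
post [575.38 100.25 160.55] [np.float64(0.0), np.float64(0.0)]
handle [630.1  170.8  140.56] [np.float64(0.3), np.float64(0.3)]
mark [439.68  77.35   7.7 ] [np.float64(0.1), np.float64(0.1)]
```

```bash
sed -i 's/cupA=R(psi,(30,-66,85)),cupB=R(psi,(30,66,85))/cupB=R(psi,(30,-66,85)),cupA=R(psi,(30,66,85))/' fit.py
python3 fit.py
python3 - <<'E'
from fit import *
p,r=fit(["w1","w2"])
M=model(*p[:4],p[4])
for n in obs:
  for k,uv in obs[n][1].items(): print(n,k,proj(obs[n][0],M[k])[0]-uv)
E
```

```text
['w1'] [575.55  99.49   0.92   0.12   0.66] rel 0.8013792833131095 rms 0.26995521912051207 max 0.4874978648363708
['w2'] [576.22  99.79   0.91   0.14  -2.13] rel 0.771654003773519 rms 0.5350316110201145 max 1.4176542381478043
['w1', 'w2'] [575.94  99.67   0.91   0.13  -0.79] rel 0.7833641814100399 rms 0.6294360856586435 max 1.434757161135792
['top'] [572.1   98.01   0.91   0.13  -0.35] rel 0.7766333964242418 rms 0.35278658493275683 max 0.7554204850566748
['scene'] [577.75 101.53   0.91   0.12  -0.48] rel 0.7929385764112923 rms 0.3585677799077554 max 0.6722284514589774
['w1', 'w2', 'top', 'scene'] [575.76  99.62   0.91   0.13  -1.17] rel 0.7823850744309482 rms 0.9192388289239494 max 1.9085907582253299
post [575.38 100.25 160.55] [np.float64(0.0), np.float64(0.0)]
handle [630.1  170.8  140.56] [np.float64(0.3), np.float64(0.3)]
mark [439.68  77.35   7.7 ] [np.float64(0.1), np.float64(0.1)]
w1 post [ 0.11 -1.06]
w1 handle [ 0.6  -0.16]
w1 mark [-0.15  1.12]
w1 cupA [ 0.27 -0.03]
w1 cupB [ 0.06 -0.44]
w2 post [ 0.05 -0.29]
w2 tip [-1.11  0.3 ]
w2 mark [-0.05 -1.41]
w2 cupA [-0.08  1.43]
w2 cupB [0.08 0.72]
w2 handle [0.04 0.02]
top post [-0.65 -1.67]
top tip [-0.   -1.85]
top handle [-0.68 -1.56]
top mark [-0.63 -1.43]
top cupA [-0.97 -1.97]
top cupB [-1.71 -1.97]
scene post [-0.63  0.03]
scene tip [-1.64 -0.24]
scene handle [-0.61 -0.65]
scene mark [-1.55 -0.3 ]
scene cupA [-0.81 -0.08]
scene cupB [-0.95  0.49]
```

Run:
```python
from h import *
for r in rows((559.1,131.3,333.4),51.9,(510,-245,320),22,11): print([float(x) for x in r[0]],r[1])
print(rows((510,-245,320),22,(535,-307,320),22,2))
```

```text
[-0.0495, 0.0293, 0.002] [0, 0, 0.0076]
[-0.048, 0.0316, 0.002] [0, 0, 0.0076]
[-0.0465, 0.0339, 0.002] [0, 0, 0.0076]
[-0.0448, 0.036, 0.002] [0, 0, 0.0076]
[-0.043, 0.0381, 0.002] [0, 0, 0.0076]
[-0.0412, 0.0401, 0.002] [0, 0, 0.0076]
[-0.0392, 0.042, 0.002] [0, 0, 0.0076]
[-0.0372, 0.0438, 0.002] [0, 0, 0.0076]
[-0.0351, 0.0456, 0.002] [0, 0, 0.0076]
[-0.0329, 0.0472, 0.002] [0, 0, 0.0076]
[-0.0306, 0.0487, 0.002] [0, 0, 0.0076]
[([np.float64(-0.0), np.float64(0.0557), np.float64(0.0)], [0, 0, -0.0]), ([np.float64(-0.0), np.float64(0.0557), np.float64(0.0)], [0, 0, -0.0])]
```

Request:
jog_arm:
  plan:
    - {"delta_pos": [-0.0495,0.0293,0.002],"dr": [0,0,0.0076],"claw": 1}
    - {"delta_pos": [-0.048,0.0316,0.002],"dr": [0,0,0.0076],"claw": 1}
    - {"delta_pos": [-0.0465,0.034,0.002],"dr": [0,0,0.0076],"claw": 1}
    - {"delta_pos": [-0.045,0.036,0.002],"dr": [0,0,0.0076],"claw": 1}
    - {"delta_pos": [-0.043,0.038,0.002],"dr": [0,0,0.0076],"claw": 1}
    - {"delta_pos": [-0.041,0.04,0.002],"dr": [0,0,0.0076],"claw": 1}
    - {"delta_pos": [-0.039,0.042,0.002],"dr": [0,0,0.0076],"claw": 1}
    - {"delta_pos": [-0.037,0.044,0.002],"dr": [0,0,0.0076],"claw": 1}
    - {"delta_pos": [-0.035,0.0455,0.002],"dr": [0,0,0.0076],"claw": 1}
    - {"delta_pos": [-0.033,0.047,0.002],"dr": [0,0,0.0076],"claw": 1}
    - {"delta_pos": [-0.031,0.049,0.002],"dr": [0,0,0.0076],"claw": 1}
    - {"delta_pos": [0,0,0],"dr": [0,0,0],"claw": 1}

```text
t: 3.87
tcp_pos: [508.3, -249.9, 320.2]
eef_rot: [[0.931, 0.365, -0.001], [0.365, -0.931, -0.003], [-0.002, 0.002, -1.0]]
wrist_force: [0.3, -0.4, -0.9]
gripper_width: 0.998
```

Request:
jog_arm:
  plan:
    - {"delta_pos": [0,0,0],"dr": [0,0,0],"claw": 1}
    - {"delta_pos": [0,0,0],"dr": [0,0,0],"claw": 1}

```text
t: 4.03
tcp_pos: [509.7, -244.5, 320.8]
eef_rot: [[0.929, 0.371, 0.0], [0.371, -0.929, 0.001], [0.001, -0.001, -1.0]]
wrist_force: [-0.4, -0.2, -0.7]
gripper_width: 0.999
```

Run:
```python
from h import *
import pickle
s=arm.read_state();print(s["t"],s["tcp_pos"],s["qvel"].round(3))
ci,_=snap("wrist","w3"); pickle.dump(ci,open("w3.pkl","wb"))
```

```text
4.0333 [ 509.66316781 -244.45545683  320.82489739] [ 0.02  -0.007 -0.001 -0.002 -0.001 -0.001]
```

Request:
jog_arm:
  plan:
    - {"delta_pos": [0,0.055,0],"dr": [0,0,0],"claw": 1}
    - {"delta_pos": [0,0.055,0],"dr": [0,0,0],"claw": 1}
    - {"delta_pos": [0,0,0],"dr": [0,0,0],"claw": 1}
    - {"delta_pos": [0,0,0],"dr": [0,0,0],"claw": 1}
    - {"delta_pos": [0,0,0],"dr": [0,0,0],"claw": 1}

```text
t: 4.5
tcp_pos: [534.3, -305.6, 320.7]
eef_rot: [[0.928, 0.371, -0.0], [0.371, -0.928, 0.001], [0.0, -0.001, -1.0]]
wrist_force: [-0.3, -0.8, -0.0]
gripper_width: 0.999
```

Run:
```python
from h import *
import pickle
s=arm.read_state();print(s["t"],s["tcp_pos"],s["qvel"].round(3))
ci,_=snap("wrist","w4"); pickle.dump(ci,open("w4.pkl","wb"))
```

```text
4.5 [ 534.30463303 -305.60808599  320.67962835] [ 0.003 -0.02   0.009 -0.004 -0.    -0.001]
```

View pics/w3.png

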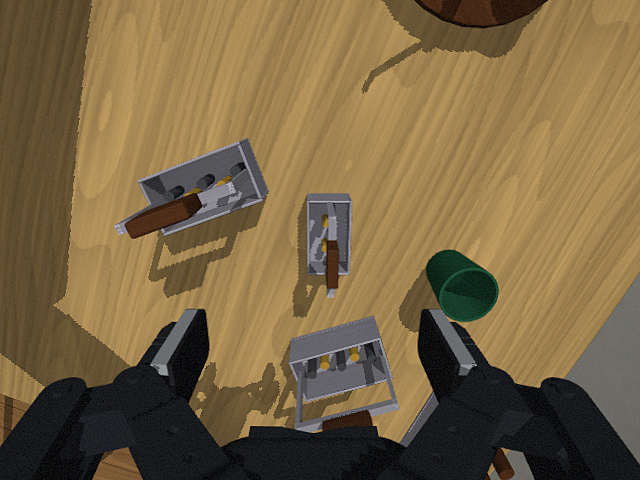

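View pics/w4.png

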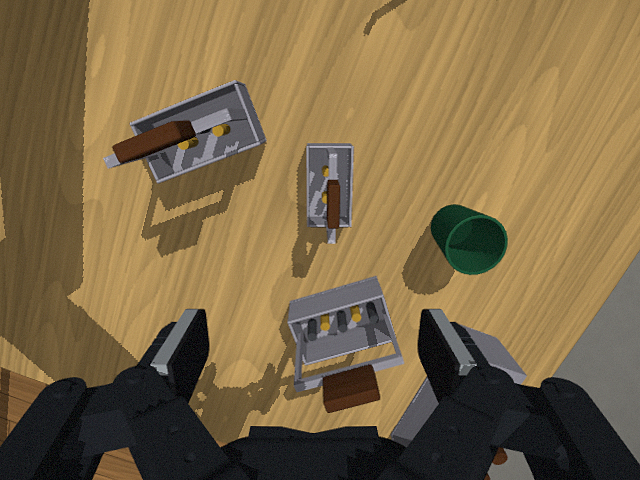

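The smallest basket is in the middle, at (332,250) in w3 and (332,195) in w4. It is clearly smaller than the two at its sides.

Run:
```python
from h import *
crop("w3",290,180,370,310,6,"w3c");crop("w4",290,130,370,250,6,"w4c")
a=cv2.imread("pics/w3c.png");b=cv2.imread("pics/w4c.png");b=cv2.copyMakeBorder(b,0,a.shape[0]-b.shape[0],0,0,cv2.BORDER_CONSTANT)
c=np.hstack([a,b])[:780];c=cv2.copyMakeBorder(c,0,0,0,0,0);cv2.imwrite("pics/w34.png",c[:600] if 0 else c)
```

```text
(no output)
```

View pics/w3c.png

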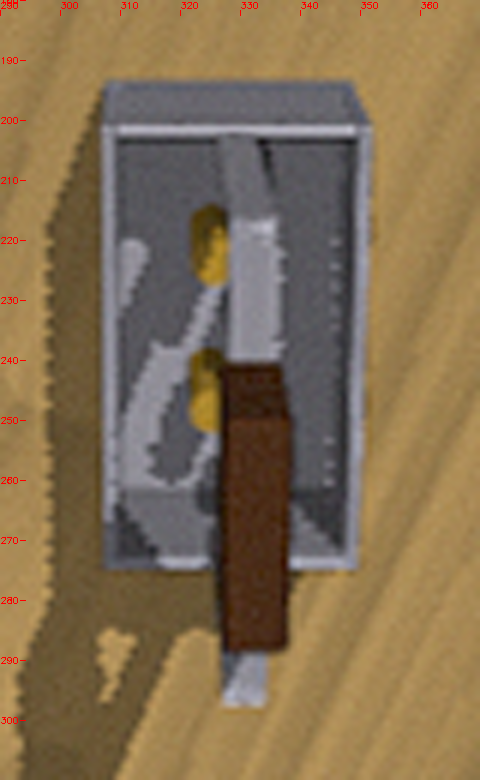

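View pics/w4c.png

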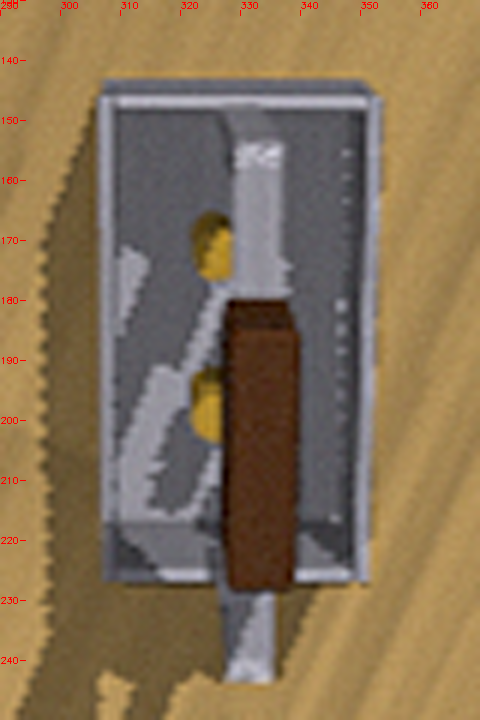

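```bash
cat > fitb.py <<'E'
from h import *
import pickle
from scipy.optimize import least_squares
np.set_printoptions(suppress=True,precision=2)
w3=pickle.load(open("w3.pkl","rb"));w4=pickle.load(open("w4.pkl","rb"))
L=dict(TL=(-28,50,45),TR=(28,50,45),BL=(-28,-50,45),BR=(28,-50,45),bf=(0,48,111),bn=(0,-48,111),fin=(0,0,143),ff=(0,22,143),fn=(0,-22,143))
o3=dict(TL=(307.5,201.2),TR=(351.7,201.2),BL=(307.3,274.7),BR=(349.2,274.7),bf=(332.4,216.2),bn=(331,297),ff=(332.6,249.5),fn=(332.4,288))
o4=dict(TL=(306.7,146.3),TR=(353.2,146.3),BL=(307.3,226.7),BR=(351,226.7),bf=(333.2,153.7),bn=(331.8,243.7),ff=(333.5,185),fn=(333.6,228.3))
def R(p,v):
    c,s=np.cos(p[2]),np.sin(p[2]); return np.array([p[0]+c*v[0]-s*v[1],p[1]+s*v[0]+c*v[1],v[2]+p[3]])
def res(p,obs): return np.concatenate([proj(ci,R(p,L[k]))[0]-uv for ci,o in obs for k,uv in o.items()])
for obs in ([(w3,o3)],[(w4,o4)],[(w3,o3),(w4,o4)]):
    s=least_squares(lambda p:res(p,obs),[553,-301,np.radians(22),0]); print(s.x,np.degrees(s.x[2]),np.sqrt((s.fun**2).mean()))
    print(s.fun.reshape(-1,2).T)
for k in o3: print(k,*tri([(w3,o3[k]),(w4,o4[k])]))
E
python3 fitb.py
```

```text
[ 555.19 -304.37    0.38   -3.46] 21.770202856751368 0.3639148927147465
[[-0.46  0.25  0.05  0.15 -0.3  -0.37  0.61  0.02]
 [-0.21 -0.14 -0.25 -0.24  0.51 -0.64  0.19  0.58]]
[ 554.51 -303.32    0.38   -1.1 ] 22.03757360906757 0.37467284012120206
[[-0.34  0.34 -0.25  0.21 -0.42 -0.15  0.65 -0.08]
 [ 0.05 -0.04  0.24  0.1   0.16 -0.96 -0.07  0.5 ]]
[ 554.63 -303.46    0.38   -1.15] 21.912849729826814 0.40692190264584344
[[-0.73  0.22 -0.02  0.3  -0.45 -0.32  0.51  0.03 -0.2   0.47 -0.29  0.15
  -0.27 -0.2   0.75 -0.08]
 [-0.57 -0.61 -0.21 -0.3   0.13 -0.53  0.01  0.66  0.14  0.16  0.31  0.26
   0.33 -0.83  0.1   0.65]]
TL [ 510.35 -266.64   49.9 ] [np.float64(0.3), np.float64(0.3)]
TR [ 560.66 -246.35   50.29] [np.float64(0.1), np.float64(0.1)]
BL [ 546.86 -358.44   48.68] [np.float64(0.1), np.float64(0.1)]
BR [ 597.71 -337.87   49.21] [np.float64(0.1), np.float64(0.1)]
bf [ 536.84 -258.4   110.92] [np.float64(0.1), np.float64(0.1)]
bn [ 573.5  -349.3   108.15] [np.float64(0.1), np.float64(0.1)]
ff [ 545.75 -283.12  142.3 ] [np.float64(0.1), np.float64(0.1)]
fn [ 562.68 -323.36  141.37] [np.float64(0.1), np.float64(0.1)]
```

Request:
jog_arm:
  plan:
    - {"delta_pos": [0.0325,0.008,0.03],"dr": [0,0,0],"claw": 1}
    - {"delta_pos": [0,0,0.06],"dr": [0,0,0],"claw": 1}
    - {"delta_pos": [0,0,0.06],"dr": [0,0,0],"claw": 1}
    - {"delta_pos": [0,0,0.06],"dr": [0,0,0],"claw": 1}
    - {"delta_pos": [0,0,0.05],"dr": [0,0,0],"claw": 1}
    - {"delta_pos": [0,0,0],"dr": [0,0,0],"claw": 1}
    - {"delta_pos": [0,0,0],"dr": [0,0,0],"claw": 1}
    - {"delta_pos": [0,0,0],"dr": [0,0,0],"claw": 1}

```text
t: 5.22
tcp_pos: [555.2, -304.8, 167.6]
eef_rot: [[0.929, 0.37, 0.003], [0.37, -0.929, -0.002], [0.002, 0.003, -1.0]]
wrist_force: [-0.3, 0.5, 0.2]
gripper_width: 0.999
```

Run:
```python
from h import *
snap("wrist","w5")
```

```text
(no output)
```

View pics/w5.png

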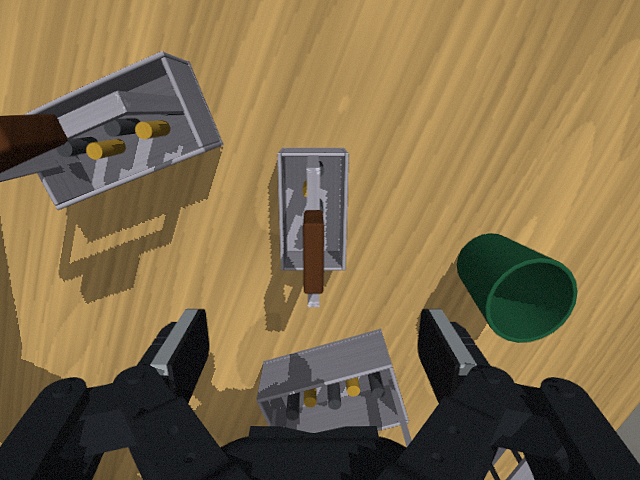

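Pads at x≈205 and 421 sit centred on the fin at x≈313, so I'll descend and close.

Request:
jog_arm:
  plan:
    - {"delta_pos": [0,-0.002,0.045],"dr": [0,0,0],"claw": 1}
    - {"delta_pos": [0,0,0.043],"dr": [0,0,0],"claw": 1}
    - {"delta_pos": [0,0,0],"dr": [0,0,0],"claw": 0}
    - {"delta_pos": [0,0,0],"dr": [0,0,0],"claw": -1}
    - {"delta_pos": [0,0,0],"dr": [0,0,0],"claw": -1}
    - {"delta_pos": [0,0,0],"dr": [0,0,0],"claw": -1}
    - {"delta_pos": [0,0,0],"dr": [0,0,0],"claw": -1}
    - {"delta_pos": [0,0,0],"dr": [0,0,0],"claw": -1}
    - {"delta_pos": [0,0,0],"dr": [0,0,0],"claw": -1}
    - {"delta_pos": [0,0,0],"dr": [0,0,0],"claw": -1}
  squeeze: 50

```text
t: 6.1
tcp_pos: [554.5, -304.3, 113.7]
eef_rot: [[0.929, 0.37, 0.003], [0.37, -0.929, -0.002], [0.002, 0.003, -1.0]]
wrist_force: [0.7, 0.1, 6.2]
gripper_width: 0.006
```

Run:
```python
from h import *
s=arm.read_state();print(s["tcp_pos"],s["wrist_force"],s["gripper_width"])
snap("wrist","w6")
```

```text
[ 554.48981539 -304.30760425  113.71883836] [0.73654381 0.09844316 6.17611505] 0.005963076689707519
```

View pics/w6.png

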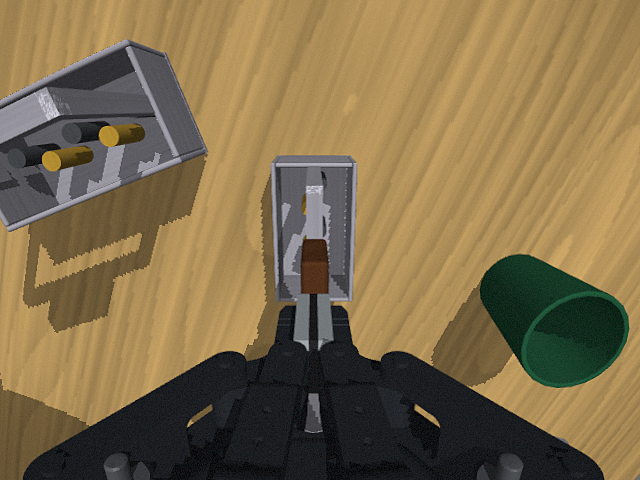

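The opening reads 0.006, nearly shut, but the fin is 12 mm thick and should read about 0.14. I'll check the geometry before lifting.

Run:
```python
from h import *
np.set_printoptions(suppress=True,precision=1)
ci=arm.camera_info("wrist"); s=arm.read_state()
T=Ttool(s["tcp_pos"],s["eef_rot"])
for q in [(0,0,0),(0,0,-19),(6,0,-19),(-6,0,-19),(0,-11,-19),(0,11,-19)]:
    P=(T@np.array([*q,1]))[:3]; print(q,P,proj(ci,P)[0])
from fitb import R,L
p=[554.4,-303.3,np.radians(21.9),0]
for v in [(0,22,143),(0,-22,143),(-6,22,143),(6,22,143),(0,22,111),(0,48,111),(0,-48,111)]: print(v,proj(ci,R(p,v))[0])
crop("w6",250,220,380,350,5,"w6c")
ci,_=snap("scene","s6"); snap("top","t6"); crop("s6",200,220,320,320,6,"s6c"); crop("t6",380,190,480,280,6,"t6c")
```

```text
(0, 0, 0) [ 554.5 -304.3  113.7] [314.4 281.4]
(0, 0, -19) [ 554.4 -304.3  132.7] [314.6 299. ]
(6, 0, -19) [ 560.  -302.1  132.7] [327.4 299. ]
(-6, 0, -19) [ 548.8 -306.5  132.7] [301.8 299. ]
(0, -11, -19) [ 550.4 -294.1  132.7] [314.6 277.5]
(0, 11, -19) [ 558.5 -314.5  132.7] [314.5 319.5]
[ 555.19 -304.37    0.38   -3.46] 21.770202856751368 0.3639148927147465
[[-0.46  0.25  0.05  0.15 -0.3  -0.37  0.61  0.02]
 [-0.21 -0.14 -0.25 -0.24  0.51 -0.64  0.19  0.58]]
[ 554.51 -303.32    0.38   -1.1 ] 22.03757360906757 0.37467284012120206
[[-0.34  0.34 -0.25  0.21 -0.42 -0.15  0.65 -0.08]
 [ 0.05 -0.04  0.24  0.1   0.16 -0.96 -0.07  0.5 ]]
[ 554.63 -303.46    0.38   -1.15] 21.912849729826814 0.40692190264584344
[[-0.73  0.22 -0.02  0.3  -0.45 -0.32  0.51  0.03 -0.2   0.47 -0.29  0.15
  -0.27 -0.2   0.75 -0.08]
 [-0.57 -0.61 -0.21 -0.3   0.13 -0.53  0.01  0.66  0.14  0.16  0.31  0.26
   0.33 -0.83  0.1   0.65]]
TL [ 510.35 -266.64   49.9 ] [np.float64(0.3), np.float64(0.3)]
TR [ 560.66 -246.35   50.29] [np.float64(0.1), np.float64(0.1)]
BL [ 546.86 -358.44   48.68] [np.float64(0.1), np.float64(0.1)]
BR [ 597.71 -337.87   49.21] [np.float64(0.1), np.float64(0.1)]
bf [ 536.84 -258.4   110.92] [np.float64(0.1), np.float64(0.1)]
bn [ 573.5  -349.3   108.15] [np.float64(0.1), np.float64(0.1)]
ff [ 545.75 -283.12  142.3 ] [np.float64(0.1), np.float64(0.1)]
fn [ 562.68 -323.36  141.37] [np.float64(0.1), np.float64(0.1)]
(0, 22, 143) [315.49 262.11]
(0, -22, 143) [315.56 350.16]
(-6, 22, 143) [301.22 262.16]
(6, 22, 143) [329.75 262.06]
(0, 22, 111) [314.96 237.5 ]
(0, 48, 111) [314.88 186.22]
(0, -48, 111) [315.11 354.45]
```

View pics/w6c.png

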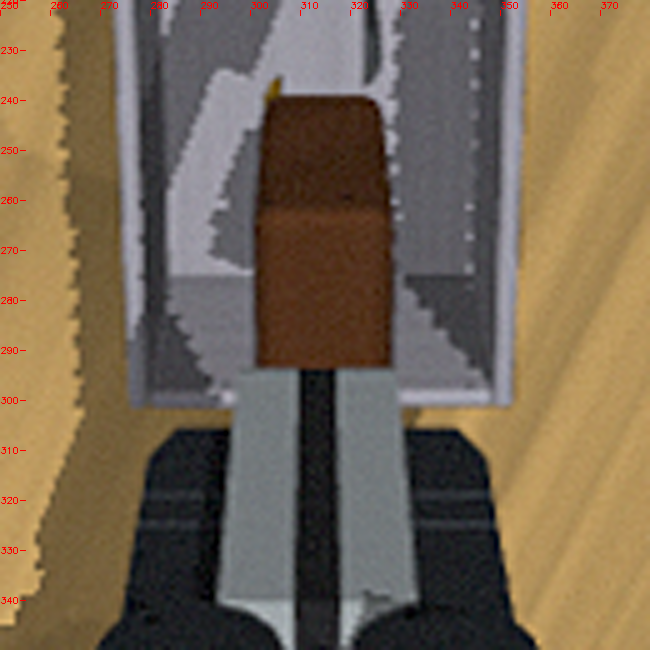

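View pics/s6c.png

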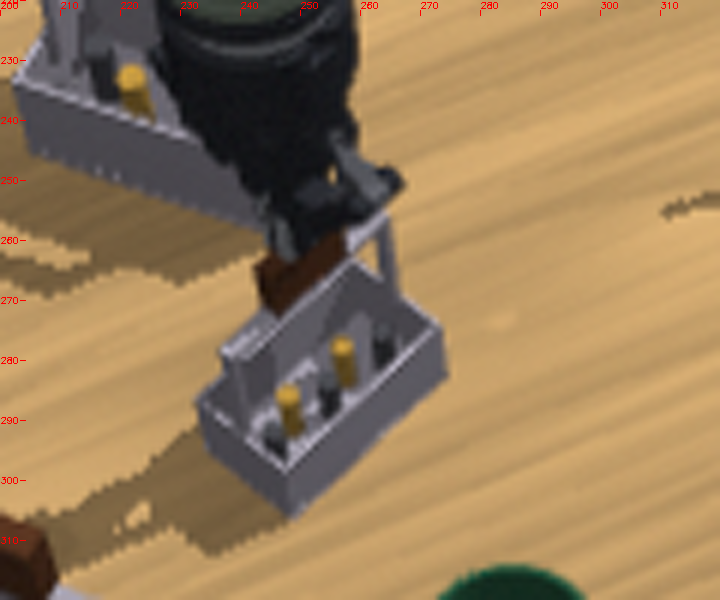

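View pics/t6c.png

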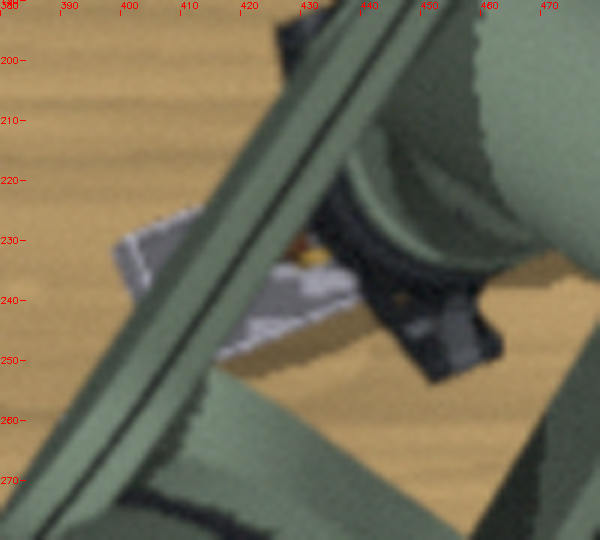

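The pictures and the +6 N upward force agree. The pads shut just above the fin top, because the real fingertips stand about 30 mm behind the reported TCP. I'll open, go 29 mm lower and close again, looking before I close.

Request:
jog_arm:
  plan:
    - {"delta_pos": [0,0,0],"dr": [0,0,0],"claw": 1}
    - {"delta_pos": [0,0,0],"dr": [0,0,0],"claw": 1}
    - {"delta_pos": [0,0,0],"dr": [0,0,0],"claw": 1}
    - {"delta_pos": [0,0,0],"dr": [0,0,0],"claw": 1}
    - {"delta_pos": [0,0,0],"dr": [0,0,0],"claw": 1}
    - {"delta_pos": [0,0,0],"dr": [0,0,0],"claw": 1}
    - {"delta_pos": [0,0,0.024],"dr": [0,0,0],"claw": 1}
    - {"delta_pos": [0,0,0.024],"dr": [0,0,0],"claw": 1}
    - {"delta_pos": [0,0,0],"dr": [0,0,0],"claw": 1}
    - {"delta_pos": [0,0,0],"dr": [0,0,0],"claw": 1}

```text
t: 7.08
tcp_pos: [552.1, -302.6, 81.4]
eef_rot: [[0.929, 0.37, -0.003], [0.37, -0.929, 0.002], [-0.002, -0.003, -1.0]]
wrist_force: [-0.4, 0.3, -0.1]
gripper_width: 0.999
```

Run:
```python
from h import *
s=arm.read_state();print(s["tcp_pos"],s["wrist_force"],s["gripper_width"])
snap("wrist","w7"); snap("scene","s7"); crop("s7",200,220,320,320,6,"s7c")
```

```text
[ 552.06449158 -302.56016949   81.37780933] [-0.36291664  0.25396399 -0.13972528] 0.9987248069028456
```

View pics/w7.png

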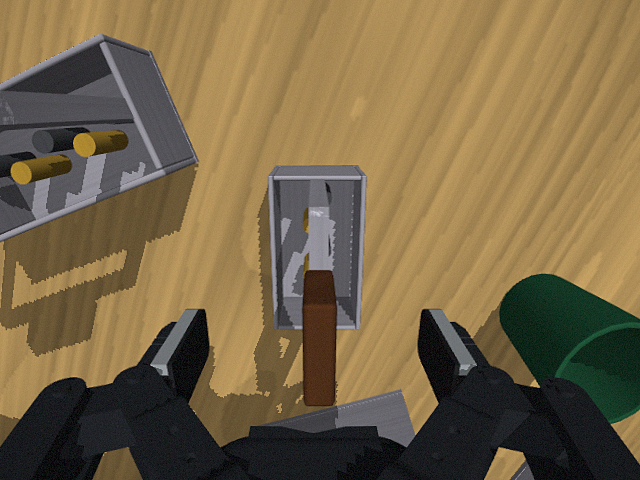

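View pics/s7c.png

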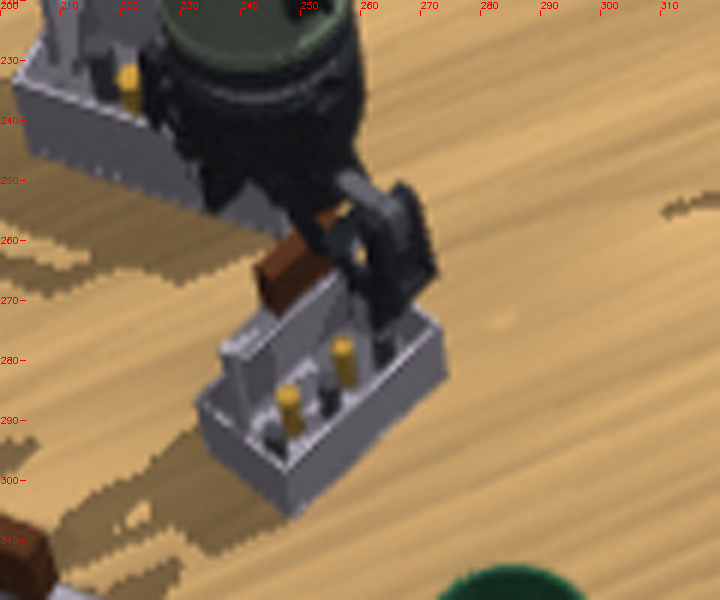

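Request:
jog_arm:
  plan:
    - {"delta_pos": [0,0,0],"dr": [0,0,0],"claw": 1}
    - {"delta_pos": [0,0,0],"dr": [0,0,0],"claw": -1}
    - {"delta_pos": [0,0,0],"dr": [0,0,0],"claw": -1}
    - {"delta_pos": [0,0,0],"dr": [0,0,0],"claw": -1}
    - {"delta_pos": [0,0,0],"dr": [0,0,0],"claw": -1}
    - {"delta_pos": [0,0,0],"dr": [0,0,0],"claw": -1}
    - {"delta_pos": [0,0,0],"dr": [0,0,0],"claw": -1}
    - {"delta_pos": [0,0,0],"dr": [0,0,0],"claw": -1}
  squeeze: 50

```text
t: 7.85
tcp_pos: [553.5, -303.6, 83.1]
eef_rot: [[0.929, 0.369, 0.0], [0.369, -0.929, -0.0], [0.0, 0.0, -1.0]]
wrist_force: [0.2, 1.0, -0.6]
gripper_width: 0.135
```

Run:
```python
from h import *
s=arm.read_state();print(s["tcp_pos"],s["wrist_force"],s["gripper_width"])
snap("wrist","w8"); snap("scene","s8"); crop("s8",200,220,320,320,6,"s8c")
```

```text
[ 553.51651456 -303.55216617   83.11576627] [ 0.16121641  0.97457391 -0.55460829] 0.1350804671310909
```

View pics/w8.png

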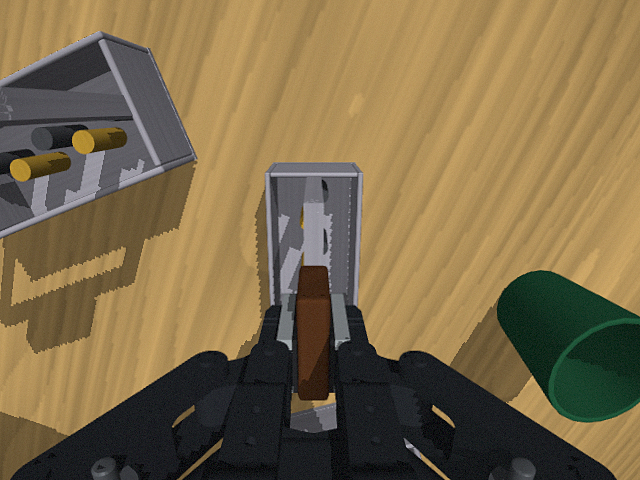

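View pics/s8c.png

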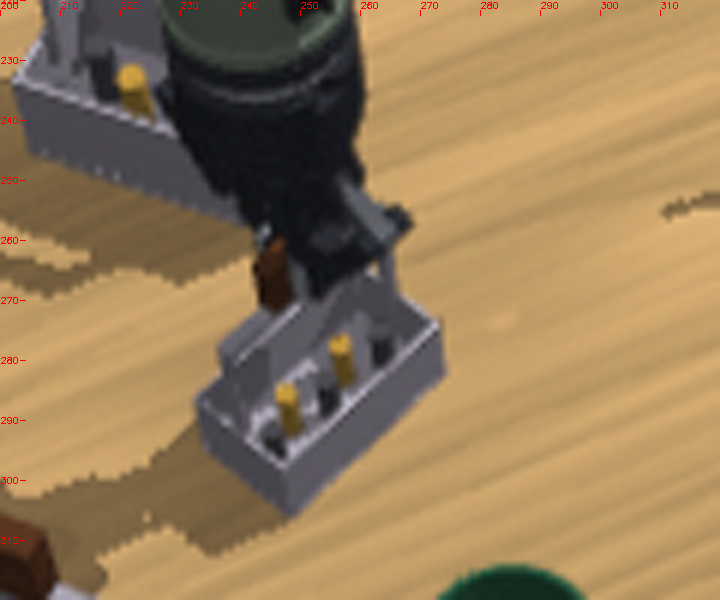

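The grip is on now: width 0.135 is about 11.5 mm, and the pads are on the fin. Next I'll lift and carry to the outer end of the hook line.

Run:
```python
from h import *
for r in rows((553.5,-303.6,167),21.7,(489.8,-10.8,167),52.1,12): print([float(x) for x in r[0]],r[1])
```

```text
[0.0068, -0.0411, 0.0] [0, 0, -0.007]
[0.0086, -0.0407, 0.0] [0, 0, -0.007]
[0.0104, -0.0403, 0.0] [0, 0, -0.007]
[0.0122, -0.0398, 0.0] [0, 0, -0.007]
[0.0139, -0.0392, 0.0] [0, 0, -0.007]
[0.0157, -0.0386, 0.0] [0, 0, -0.007]
[0.0173, -0.0378, 0.0] [0, 0, -0.007]
[0.019, -0.037, 0.0] [0, 0, -0.007]
[0.0206, -0.0362, 0.0] [0, 0, -0.007]
[0.0222, -0.0352, 0.0] [0, 0, -0.007]
[0.0237, -0.0342, 0.0] [0, 0, -0.007]
[0.0252, -0.0331, 0.0] [0, 0, -0.007]
```

Request:
jog_arm:
  plan:
    - {"delta_pos": [0,0,-0.01],"dr": [0,0,0],"claw": -1}
    - {"delta_pos": [0,0,-0.025],"dr": [0,0,0],"claw": -1}
    - {"delta_pos": [0,0,-0.035],"dr": [0,0,0],"claw": -1}
    - {"delta_pos": [0,0,-0.035],"dr": [0,0,0],"claw": -1}
    - {"delta_pos": [0,0,-0.025],"dr": [0,0,0],"claw": -1}
    - {"delta_pos": [0,0,-0.01],"dr": [0,0,0],"claw": -1}
    - {"delta_pos": [0,0,0],"dr": [0,0,0],"claw": -1}
    - {"delta_pos": [0,0,0],"dr": [0,0,0],"claw": -1}

```text
t: 8.62
tcp_pos: [552.9, -303.3, 166.5]
eef_rot: [[0.929, 0.369, -0.001], [0.369, -0.929, 0.001], [-0.001, -0.001, -1.0]]
wrist_force: [-0.7, 0.1, -2.5]
gripper_width: 0.131
```

The wrist force of -2.5 N matches the basket's weight.

Request:
jog_arm:
  plan:
    - {"delta_pos": [0.0068,-0.041,0],"dr": [0,0,-0.007],"claw": -1}
    - {"delta_pos": [0.0086,-0.041,0],"dr": [0,0,-0.007],"claw": -1}
    - {"delta_pos": [0.0104,-0.04,0],"dr": [0,0,-0.007],"claw": -1}
    - {"delta_pos": [0.0122,-0.04,0],"dr": [0,0,-0.007],"claw": -1}
    - {"delta_pos": [0.014,-0.039,0],"dr": [0,0,-0.007],"claw": -1}
    - {"delta_pos": [0.0157,-0.0386,0],"dr": [0,0,-0.007],"claw": -1}
    - {"delta_pos": [0.0173,-0.038,0],"dr": [0,0,-0.007],"claw": -1}
    - {"delta_pos": [0.019,-0.037,0],"dr": [0,0,-0.007],"claw": -1}
    - {"delta_pos": [0.0206,-0.036,0],"dr": [0,0,-0.007],"claw": -1}
    - {"delta_pos": [0.0222,-0.035,0],"dr": [0,0,-0.007],"claw": -1}
    - {"delta_pos": [0.0237,-0.034,0],"dr": [0,0,-0.007],"claw": -1}
    - {"delta_pos": [0.0252,-0.033,0],"dr": [0,0,-0.0075],"claw": -1}

```text
t: 9.62
tcp_pos: [488.3, -9.5, 165.1]
eef_rot: [[0.613, 0.79, -0.004], [0.79, -0.613, 0.001], [-0.002, -0.004, -1.0]]
wrist_force: [0.9, -0.3, -2.9]
gripper_width: 0.131
```

Request:
jog_arm:
  plan:
    - {"delta_pos": [0,0,0],"dr": [0,0,0],"claw": -1}
    - {"delta_pos": [0,0,0],"dr": [0,0,0],"claw": -1}
    - {"delta_pos": [0,0,0],"dr": [0,0,0],"claw": -1}

```text
t: 9.87
tcp_pos: [489.6, -11.0, 165.9]
eef_rot: [[0.614, 0.789, -0.002], [0.789, -0.614, -0.0], [-0.001, -0.002, -1.0]]
wrist_force: [1.0, 0.0, -2.3]
gripper_width: 0.133
```

Run:
```python
from h import *
s=arm.read_state();print(s["t"],s["tcp_pos"],s["wrist_force"],s["gripper_width"],np.degrees(np.arctan2(s["eef_rot"][1,0],s["eef_rot"][0,0])))
snap("wrist","w9"); snap("scene","s9"); snap("top","t9");crop("s9",310,150,450,290,5,"s9c");crop("t9",180,160,340,300,5,"t9c")
```

```text
9.8667 [489.592978   -10.99810116 165.92351807] [ 1.00329984  0.03912321 -2.34323011] 0.13300181680535475 52.10840339639681
```

View pics/w9.png

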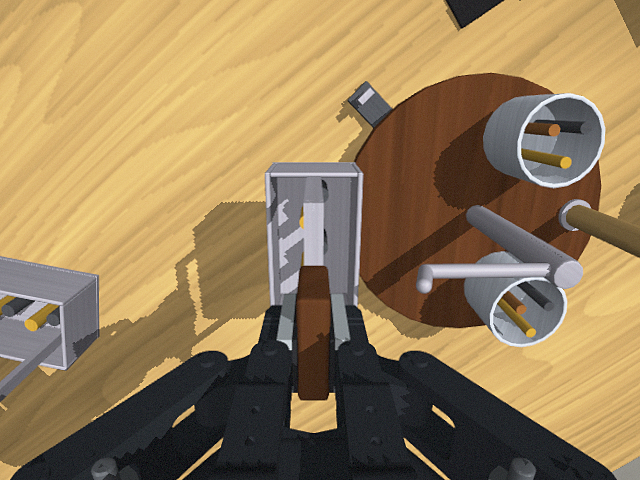

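View pics/s9c.png

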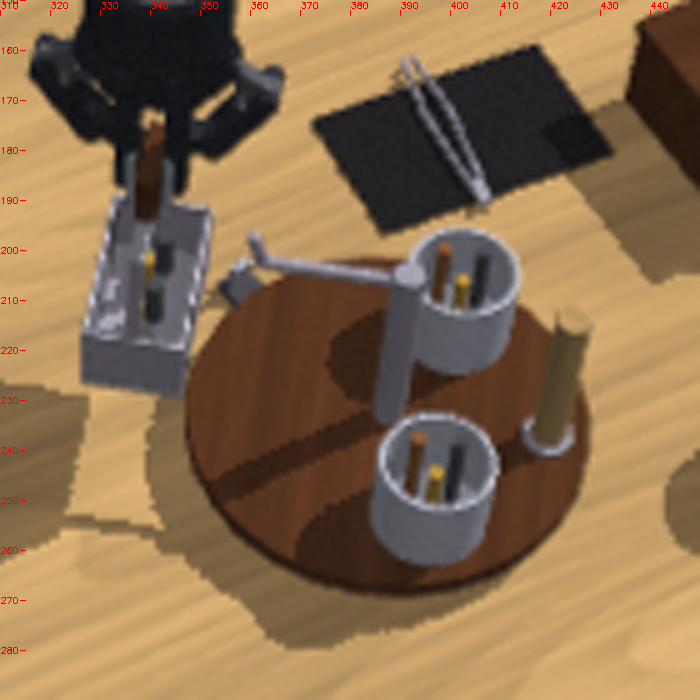

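View pics/t9c.png

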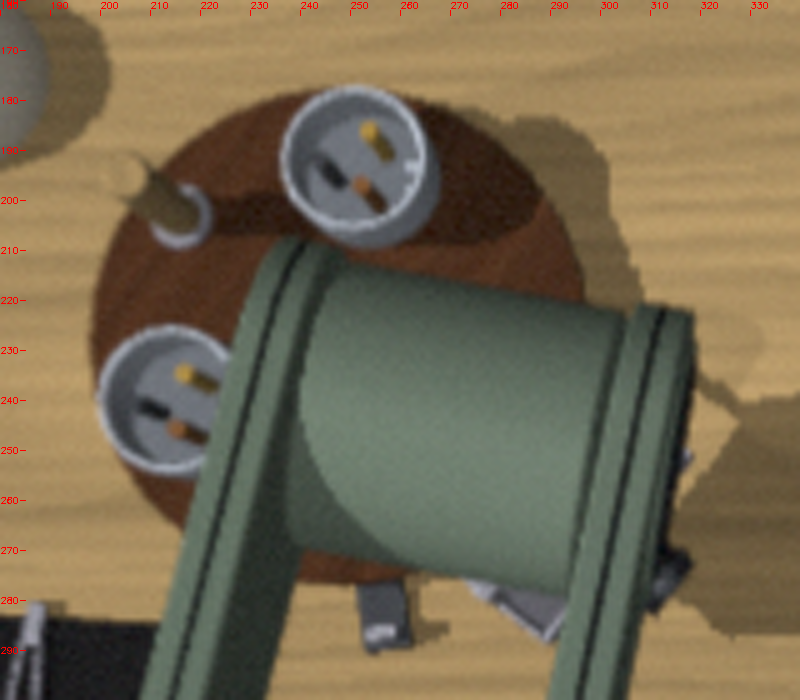

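Basket bar lines up with the hook: perpendicular to it, offset about 0, and the TCP is 140 mm from the axis. Advance 85 mm inward.

Request:
jog_arm:
  plan:
    - {"delta_pos": [0.015,0,0],"dr": [0,0,0],"claw": -1}
    - {"delta_pos": [0.025,0,0],"dr": [0,0,0],"claw": -1}
    - {"delta_pos": [0.025,0,0],"dr": [0,0,0],"claw": -1}
    - {"delta_pos": [0.025,0,0],"dr": [0,0,0],"claw": -1}
    - {"delta_pos": [0.025,0,0],"dr": [0,0,0],"claw": -1}
    - {"delta_pos": [0.018,0,0],"dr": [0,0,0],"claw": -1}
    - {"delta_pos": [0.009,0,0],"dr": [0,0,0],"claw": -1}
    - {"delta_pos": [0,0,0],"dr": [0,0,0],"claw": -1}
    - {"delta_pos": [0,0,0],"dr": [0,0,0],"claw": -1}
    - {"delta_pos": [0,0,0],"dr": [0,0,0],"claw": -1}

```text
t: 10.85
tcp_pos: [542.2, 55.9, 166.9]
eef_rot: [[0.614, 0.789, -0.001], [0.789, -0.614, -0.0], [-0.001, -0.0, -1.0]]
wrist_force: [0.1, 0.1, -1.6]
gripper_width: 0.132
```

```bash
cat >> h.py <<'E'
def rad(ax=(575.8,99.7),psi=52.1):
    s=arm.read_state(); v=s["tcp_pos"][:2]-np.array(ax); c,n=np.cos(np.radians(psi)),np.sin(np.radians(psi))
    print("t",s["t"],"tcp",s["tcp_pos"].round(1),"rad",round(-(v[0]*c+v[1]*n),1),"lat(+tool y)",round(v[0]*n-v[1]*c,1),"a",round(np.degrees(np.arctan2(s["eef_rot"][1,0],s["eef_rot"][0,0])),2),"F",s["wrist_force"].round(1),"w",round(s["gripper_width"],3))
E
python3 - <<'E'
from h import *
rad()
snap("wrist","w10"); snap("scene","s10");crop("s10",310,130,450,270,5,"s10c")
E
```

```text
t 10.85 tcp [542.2  55.9 166.9] rad 55.2 lat(+tool y) 0.4 a 52.09 F [ 0.1  0.1 -1.6] w 0.132
```

View pics/w10.png

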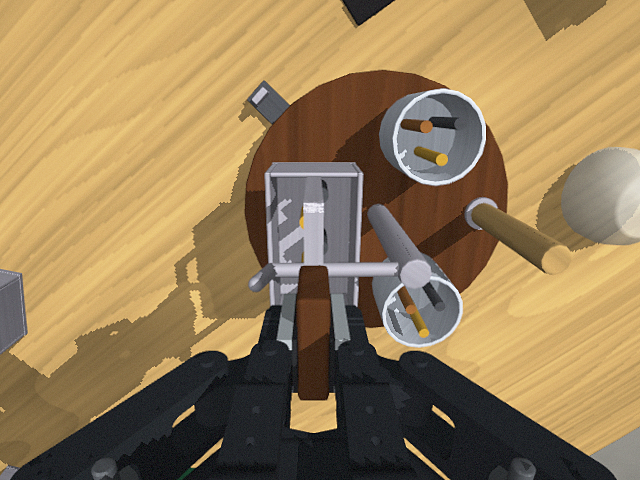

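View pics/s10c.png

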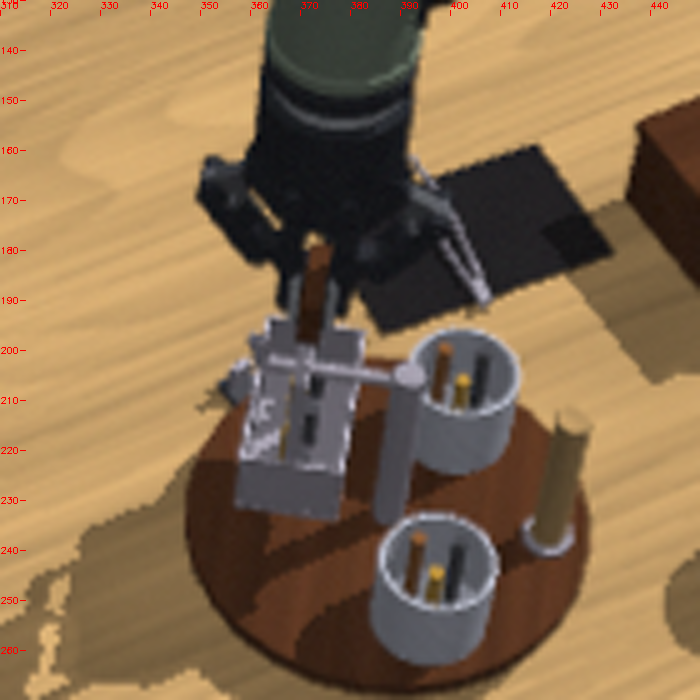

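The hook passes through the opening beneath the bar. In the wrist view the hook line runs at row ~270 from (262,278) to (412,272), and the fin is in front of it. Now lower.

Request:
jog_arm:
  plan:
    - {"delta_pos": [0.001,0,0.015],"dr": [0,0,0],"claw": -1}
    - {"delta_pos": [0,0,0.02],"dr": [0,0,0],"claw": -1}
    - {"delta_pos": [0,0,0.01],"dr": [0,0,0],"claw": -1}
    - {"delta_pos": [0,0,0.005],"dr": [0,0,0],"claw": -1}
    - {"delta_pos": [0,0,0],"dr": [0,0,0],"claw": -1}
    - {"delta_pos": [0,0,0],"dr": [0,0,0],"claw": -1}

```text
t: 11.45
tcp_pos: [542.7, 56.8, 136.5]
eef_rot: [[0.614, 0.789, -0.001], [0.789, -0.614, 0.0], [-0.001, -0.001, -1.0]]
wrist_force: [-0.2, -0.6, -1.9]
gripper_width: 0.13
```

Request:
jog_arm:
  plan:
    - {"delta_pos": [0,0,0.003],"dr": [0,0,0],"claw": -1}
    - {"delta_pos": [0,0,0.003],"dr": [0,0,0],"claw": -1}
    - {"delta_pos": [0,0,0],"dr": [0,0,0],"claw": -1}
    - {"delta_pos": [0,0,0],"dr": [0,0,0],"claw": -1}

```text
t: 11.78
tcp_pos: [543.1, 56.8, 133.6]
eef_rot: [[0.614, 0.789, 0.0], [0.789, -0.614, -0.0], [0.0, 0.0, -1.0]]
wrist_force: [0.1, -0.4, -2.7]
gripper_width: 0.13
```

Run:
```python
from h import *
rad()
snap("wrist","w11"); snap("scene","s11");crop("s11",310,130,450,270,5,"s11c")
```

```text
t 11.7833 tcp [543.1  56.8 133.6] rad 53.9 lat(+tool y) 0.5 a 52.11 F [ 0.1 -0.4 -2.7] w 0.13
```

View pics/w11.png

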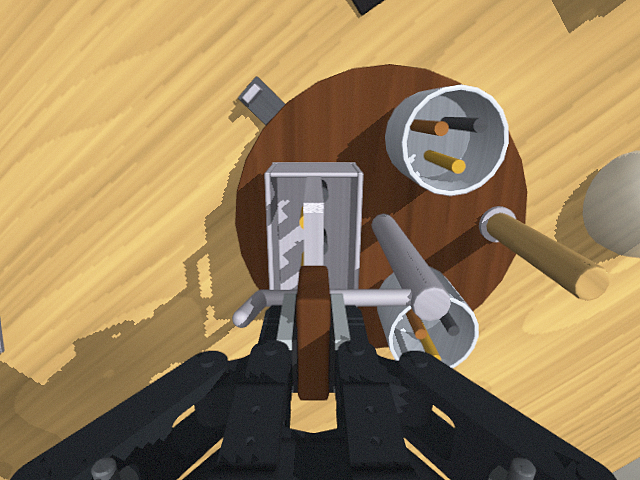

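View pics/s11c.png

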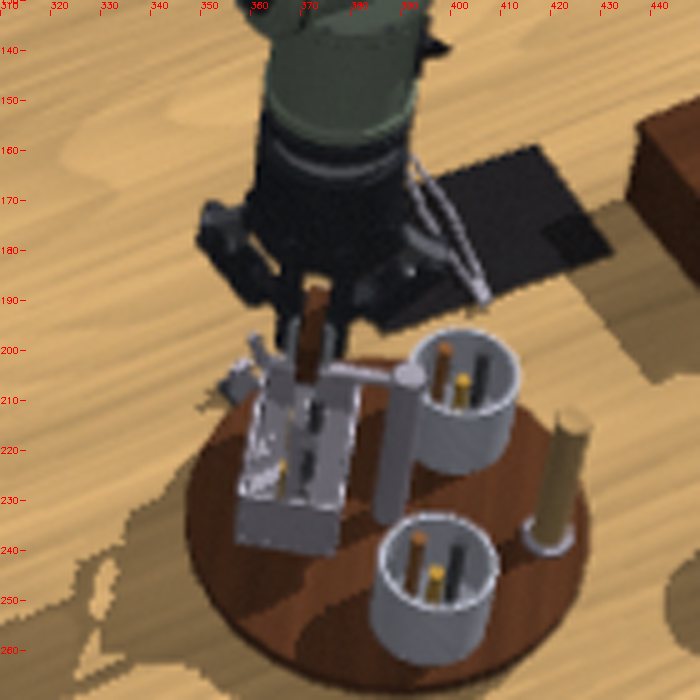

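Request:
jog_arm:
  plan:
    - {"delta_pos": [-0.002,0,0.002],"dr": [0,0,0],"claw": -1}
    - {"delta_pos": [0,0,0.002],"dr": [0,0,0],"claw": -1}
    - {"delta_pos": [0,0,0],"dr": [0,0,0],"claw": -1}
    - {"delta_pos": [0,0,0],"dr": [0,0,0],"claw": -1}
    - {"delta_pos": [0,0,0],"dr": [0,0,0],"claw": -1}

```text
t: 12.3
tcp_pos: [542.6, 55.7, 131.7]
eef_rot: [[0.614, 0.789, 0.001], [0.789, -0.614, -0.0], [0.0, 0.001, -1.0]]
wrist_force: [-2.1, -0.9, 2.4]
gripper_width: 0.131
```

Contact: Fz went from -2.7 to +2.4 N at TCP z = 131.7, against an expected 132. I'll open a little, then rise.

Request:
jog_arm:
  plan:
    - {"delta_pos": [0,0,0],"dr": [0,0,0],"claw": -0.65}
    - {"delta_pos": [0,0,0],"dr": [0,0,0],"claw": -0.58}
    - {"delta_pos": [0,0,0],"dr": [0,0,0],"claw": -0.56}
    - {"delta_pos": [0,0,0],"dr": [0,0,0],"claw": -0.56}
    - {"delta_pos": [0,0,0],"dr": [0,0,0],"claw": -0.56}
    - {"delta_pos": [0,0,0],"dr": [0,0,0],"claw": -0.56}

```text
t: 12.8
tcp_pos: [542.3, 55.9, 131.0]
eef_rot: [[0.614, 0.789, -0.0], [0.789, -0.614, 0.0], [0.0, -0.0, -1.0]]
wrist_force: [0.1, -0.5, 1.1]
gripper_width: 0.224
```

Run:
```python
from h import *
rad()
snap("wrist","w12"); snap("scene","s12");crop("s12",310,130,450,270,5,"s12c")
```

```text
t 12.8 tcp [542.3  55.9 131. ] rad 55.1 lat(+tool y) 0.5 a 52.1 F [ 0.1 -0.5  1.1] w 0.224
```

View pics/w12.png

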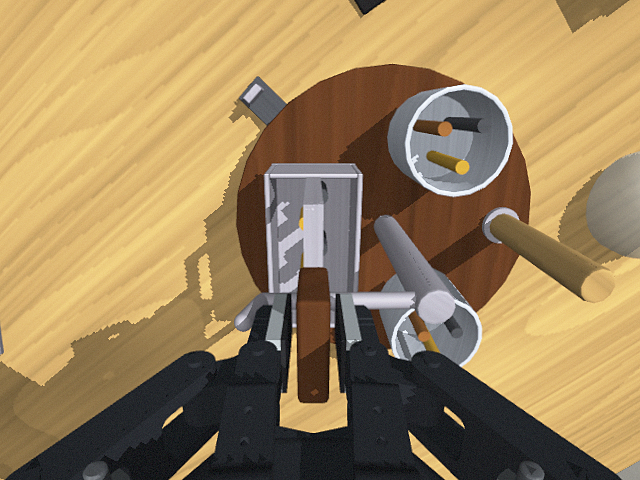

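View pics/s12c.png

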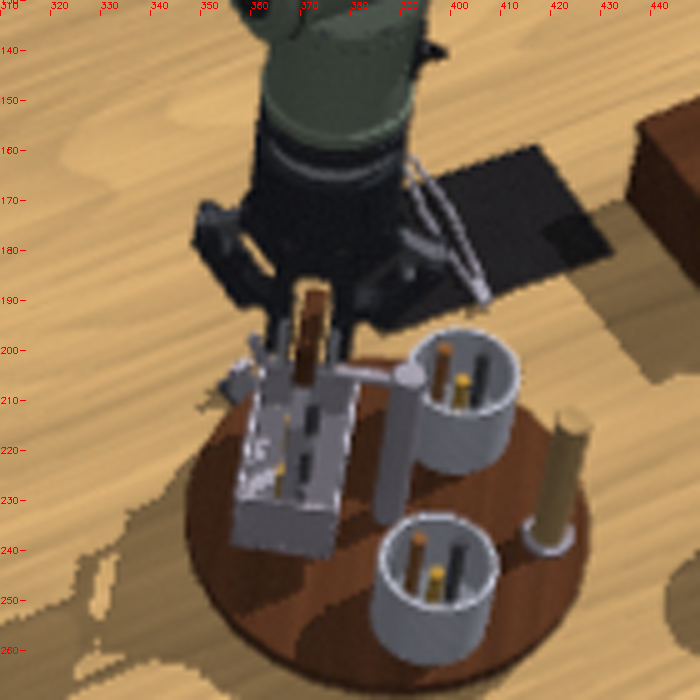

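The basket hangs on its own, and the fin (297–328) stands free of both pads. Rise.

Request:
jog_arm:
  plan:
    - {"delta_pos": [0,0,-0.01],"dr": [0,0,0],"claw": -0.56}
    - {"delta_pos": [0,0,-0.02],"dr": [0,0,0],"claw": -0.56}
    - {"delta_pos": [0,0,-0.03],"dr": [0,0,0],"claw": -0.56}
    - {"delta_pos": [0,0,-0.04],"dr": [0,0,0],"claw": -0.5}
    - {"delta_pos": [0,0,-0.05],"dr": [0,0,0],"claw": 1}
    - {"delta_pos": [0,0,-0.02],"dr": [0,0,0],"claw": 1}
    - {"delta_pos": [0,0,0],"dr": [0,0,0],"claw": 1}
    - {"delta_pos": [0,0,0],"dr": [0,0,0],"claw": 1}

```text
t: 13.57
tcp_pos: [542.8, 55.9, 234.0]
eef_rot: [[0.614, 0.789, 0.002], [0.789, -0.614, -0.0], [0.001, 0.002, -1.0]]
wrist_force: [-0.5, 0.2, 0.3]
gripper_width: 0.806
```

Run:
```python
from h import *
import pickle
rad()
for c in ["wrist","scene"]:
    ci,_=snap(c,c+"13"); pickle.dump(ci,open(c+"13.pkl","wb"))
crop("scene13",310,130,450,270,5,"s13c")
```

```text
t 13.5667 tcp [542.8  55.9 234. ] rad 54.9 lat(+tool y) 0.9 a 52.1 F [-0.5  0.2  0.3] w 0.806
```

View pics/wrist13.png

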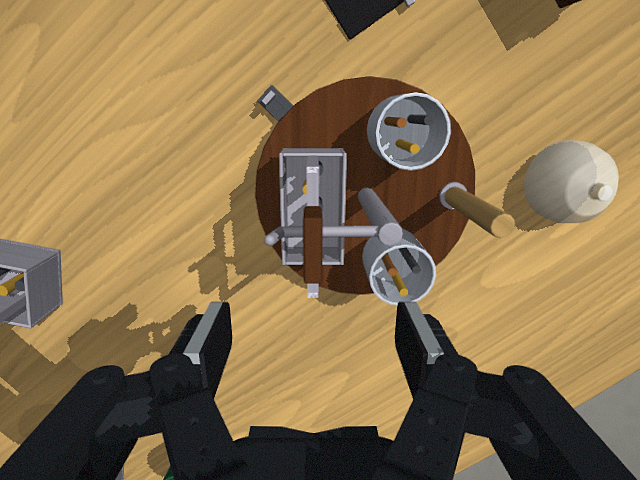

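View pics/s13c.png

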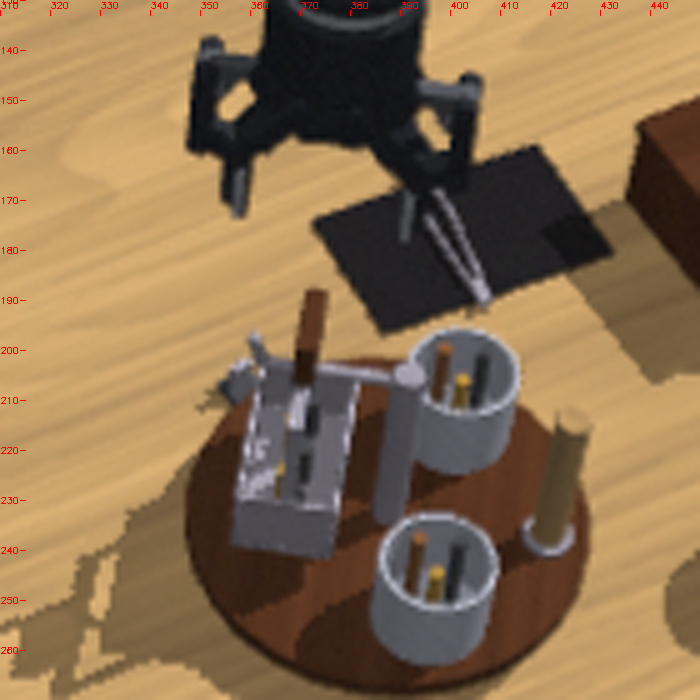

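The basket hangs at the seat. Next I'll go above the handle and turn the jaws tangentially.

Run:
```python
from h import *
for r in rows((542.6,56.1,234),52.1,(630.7,170.8,246),-38,14): print([round(float(x),4) for x in r[0]],r[1])
```

```text
[0.0172, -0.0001, -0.0014] [0, 0, 0.0179]
[0.0171, -0.002, -0.0014] [0, 0, 0.0179]
[0.0168, -0.0039, -0.0014] [0, 0, 0.0179]
[0.0162, -0.0058, -0.0014] [0, 0, 0.0179]
[0.0155, -0.0076, -0.0014] [0, 0, 0.0179]
[0.0145, -0.0093, -0.0014] [0, 0, 0.0179]
[0.0134, -0.0108, -0.0014] [0, 0, 0.0179]
[0.0121, -0.0123, -0.0014] [0, 0, 0.0179]
[0.0106, -0.0135, -0.0014] [0, 0, 0.0179]
[0.009, -0.0146, -0.0014] [0, 0, 0.0179]
[0.0074, -0.0156, -0.0014] [0, 0, 0.0179]
[0.0056, -0.0163, -0.0014] [0, 0, 0.0179]
[0.0037, -0.0168, -0.0014] [0, 0, 0.0179]
[0.0018, -0.0171, -0.0014] [0, 0, 0.0179]
```

Request:
jog_arm:
  plan:
    - {"delta_pos": [0.0172,0,-0.0014],"dr": [0,0,0.0179],"claw": 1}
    - {"delta_pos": [0.0171,-0.002,-0.0014],"dr": [0,0,0.0179],"claw": 1}
    - {"delta_pos": [0.0168,-0.004,-0.0014],"dr": [0,0,0.0179],"claw": 1}
    - {"delta_pos": [0.0162,-0.0058,-0.0014],"dr": [0,0,0.0179],"claw": 1}
    - {"delta_pos": [0.0155,-0.0076,-0.0014],"dr": [0,0,0.0179],"claw": 1}
    - {"delta_pos": [0.0145,-0.0093,-0.0014],"dr": [0,0,0.0179],"claw": 1}
    - {"delta_pos": [0.0134,-0.0108,-0.0014],"dr": [0,0,0.0179],"claw": 1}
    - {"delta_pos": [0.0121,-0.0123,-0.0014],"dr": [0,0,0.0179],"claw": 1}
    - {"delta_pos": [0.0106,-0.0135,-0.0014],"dr": [0,0,0.0179],"claw": 1}
    - {"delta_pos": [0.009,-0.0146,-0.0014],"dr": [0,0,0.0179],"claw": 1}
    - {"delta_pos": [0.0074,-0.0156,-0.0014],"dr": [0,0,0.0179],"claw": 1}
    - {"delta_pos": [0.0056,-0.0163,-0.0014],"dr": [0,0,0.0179],"claw": 1}

```text
t: 14.67
tcp_pos: [616.8, 154.4, 240.1]
eef_rot: [[0.902, -0.431, -0.005], [-0.431, -0.902, -0.001], [-0.004, 0.003, -1.0]]
wrist_force: [0.3, -0.7, -0.9]
gripper_width: 1.0
```

Request:
jog_arm:
  plan:
    - {"delta_pos": [0.0037,-0.0168,-0.0014],"dr": [0,0,0.0179],"claw": 1}
    - {"delta_pos": [0.0018,-0.0171,-0.0014],"dr": [0,0,0.0179],"claw": 1}
    - {"delta_pos": [0,0,0],"dr": [0,0,0],"claw": 1}
    - {"delta_pos": [0,0,0],"dr": [0,0,0],"claw": 1}
    - {"delta_pos": [0,0,0],"dr": [0,0,0],"claw": 1}
    - {"delta_pos": [0,0,0],"dr": [0,0,0],"claw": 1}

```text
t: 15.17
tcp_pos: [629.8, 169.9, 243.9]
eef_rot: [[0.788, -0.616, -0.002], [-0.616, -0.788, -0.001], [-0.001, 0.002, -1.0]]
wrist_force: [0.8, -0.1, 0.3]
gripper_width: 1.0
```

Run:
```python
from h import *
import pickle
rad()
ci,_=snap("wrist","w14"); pickle.dump(ci,open("w14.pkl","wb"))
```

```text
t 15.1667 tcp [629.8 169.9 243.9] rad -88.6 lat(+tool y) -0.4 a -38.05 F [ 0.8 -0.1  0.3] w 1.0
```

View pics/w14.png

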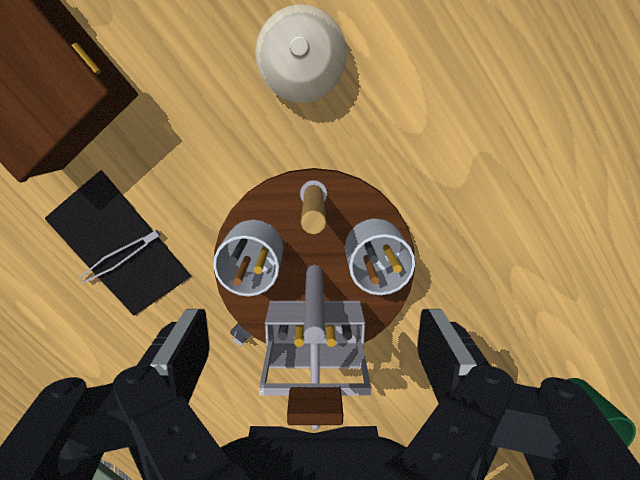

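Run:
```python
from h import *
import pickle
from fit import model
ci=pickle.load(open("w14.pkl","rb"))
for k,v in model(575.8,99.7,.91,.13).items(): print(k,v.round(1),proj(ci,v)[0].round(1))
crop("w14",200,160,430,350,3,"w14c")
```

```text
post [575.8  99.7 158. ] [314.8 333.4]
tip [523.3  32.2 171.5] [314.9 426.4]
handle [631.  170.8 140. ] [314.6 220.7]
cupB [646.3  82.9  85. ] [382.4 264.1]
cupA [542.1 163.9  85. ] [246.6 264.4]
mark [440.   81.9  24. ] [237.  339.7]
```

View pics/w14c.png

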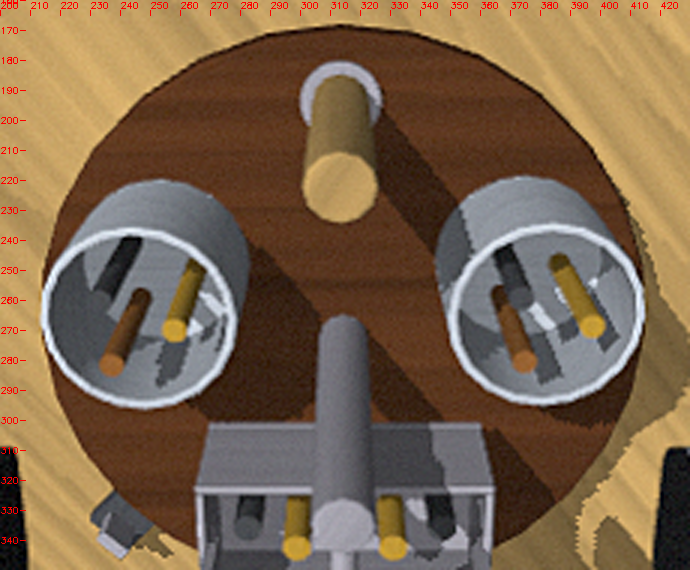

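Request:
jog_arm:
  plan:
    - {"delta_pos": [0,-0.002,0.03],"dr": [0,0,0],"claw": 1}
    - {"delta_pos": [0,0,0.06],"dr": [0,0,0],"claw": 1}
    - {"delta_pos": [0,0,0.06],"dr": [0,0,0],"claw": 1}
    - {"delta_pos": [0,0,0.05],"dr": [0,0,0],"claw": 1}
    - {"delta_pos": [0,0,0.04],"dr": [0,0,0],"claw": 1}
    - {"delta_pos": [0,0,0.03],"dr": [0,0,0],"claw": 1}
    - {"delta_pos": [0,0,0],"dr": [0,0,0],"claw": 1}
    - {"delta_pos": [0,0,0],"dr": [0,0,0],"claw": 1}
    - {"delta_pos": [0,0,0],"dr": [0,0,0],"claw": 1}

```text
t: 15.97
tcp_pos: [632.5, 171.3, 84.6]
eef_rot: [[0.787, -0.617, 0.003], [-0.617, -0.787, 0.0], [0.002, -0.002, -1.0]]
wrist_force: [0.3, -1.0, 0.7]
gripper_width: 1.001
```

Run:
```python
from h import *
import pickle
rad()
ci,_=snap("wrist","w15"); snap("scene","s15"); crop("s15",330,90,470,270,4,"s15c")
```

```text
t 15.9667 tcp [632.5 171.3  84.6] rad -91.3 lat(+tool y) 0.7 a -38.11 F [ 0.3 -1.   0.7] w 1.001
```

View pics/w15.png

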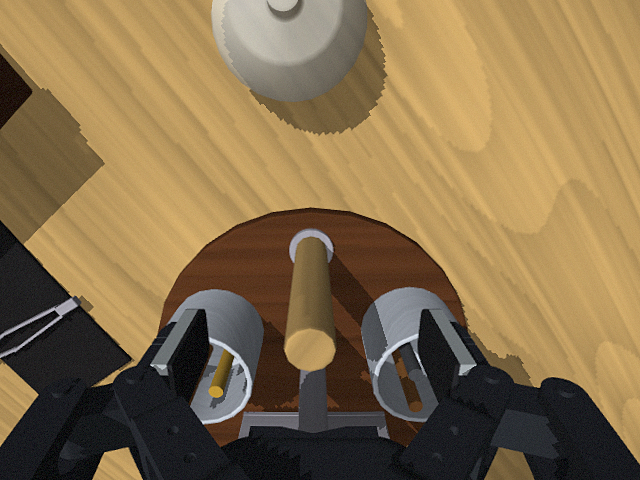

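View pics/s15c.png

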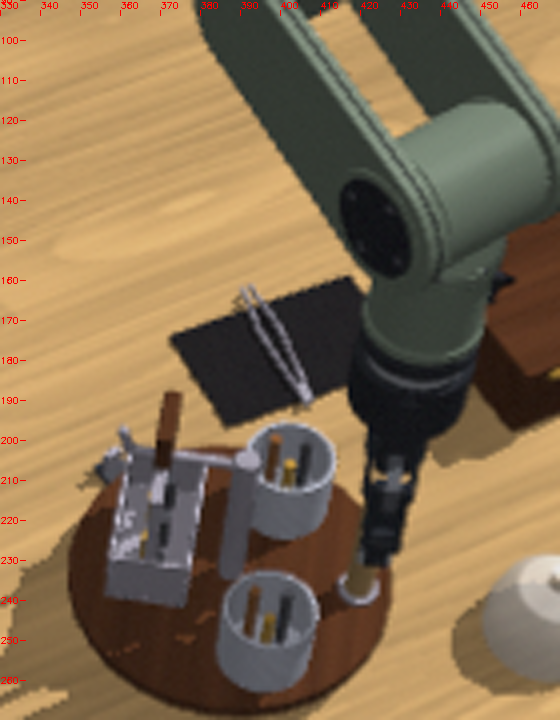

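The handle is centred between the pads, with its top at (310,349). Close.

Request:
jog_arm:
  plan:
    - {"delta_pos": [0,0,0],"dr": [0,0,0],"claw": 0}
    - {"delta_pos": [0,0,0],"dr": [0,0,0],"claw": -0.4}
    - {"delta_pos": [0,0,0],"dr": [0,0,0],"claw": -1}
    - {"delta_pos": [0,0,0],"dr": [0,0,0],"claw": -1}
    - {"delta_pos": [0,0,0],"dr": [0,0,0],"claw": -1}
    - {"delta_pos": [0,0,0],"dr": [0,0,0],"claw": -1}
    - {"delta_pos": [0,0,0],"dr": [0,0,0],"claw": -1}
  squeeze: 50

```text
t: 16.65
tcp_pos: [631.3, 171.4, 83.1]
eef_rot: [[0.787, -0.617, -0.0], [-0.617, -0.787, 0.0], [-0.0, -0.0, -1.0]]
wrist_force: [-0.1, 0.6, 2.0]
gripper_width: 0.218
```

Run:
```python
from h import *
import pickle
rad()
ci,_=snap("wrist","w16"); snap("scene","s16"); crop("s16",330,90,470,270,4,"s16c")
```

```text
t 16.65 tcp [631.3 171.4  83.1] rad -90.7 lat(+tool y) -0.3 a -38.12 F [-0.1  0.6  2. ] w 0.218
```

View pics/w16.png

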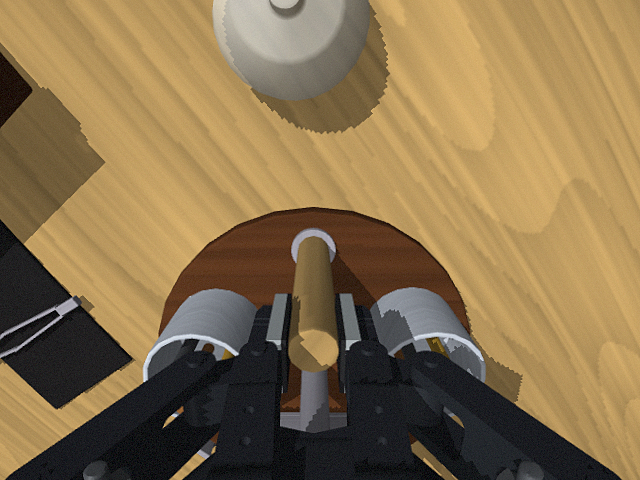

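The grip on the handle reads 18.5 mm wide. I'll turn clockwise along the arc with the tool turning along: 1° per row at the ends, 2° in between.

Request:
jog_arm:
  plan:
    - {"delta_pos": [0.0026,0,0],"dr": [0,0,0.0028],"claw": -1}
    - {"delta_pos": [0.0053,0.0001,0],"dr": [0,0,0.00556],"claw": -1}
    - {"delta_pos": [0.0053,0.0001,0],"dr": [0,0,0.00556],"claw": -1}
    - {"delta_pos": [0.0053,0.0001,0],"dr": [0,0,0.00556],"claw": -1}
    - {"delta_pos": [0.0053,0.0001,0],"dr": [0,0,0.00556],"claw": -1}
    - {"delta_pos": [0.0053,0.0001,0],"dr": [0,0,0.00556],"claw": -1}
    - {"delta_pos": [0.0053,0.0001,0],"dr": [0,0,0.00556],"claw": -1}
    - {"delta_pos": [0.0053,0.0001,0],"dr": [0,0,0.00556],"claw": -1}
    - {"delta_pos": [0.0053,0.0001,0],"dr": [0,0,0.00556],"claw": -1}
    - {"delta_pos": [0.0053,0.0001,0],"dr": [0,0,0.00556],"claw": -1}
    - {"delta_pos": [0.0053,0.0001,0],"dr": [0,0,0.00556],"claw": -1}
    - {"delta_pos": [0.0053,0.0001,0],"dr": [0,0,0.00556],"claw": -1}

```text
t: 17.75
tcp_pos: [655.1, 143.9, 83.1]
eef_rot: [[0.481, -0.877, 0.0], [-0.877, -0.481, 0.001], [-0.0, -0.001, -1.0]]
wrist_force: [-1.3, 0.4, 3.1]
gripper_width: 0.218
```

Run:
```python
from h import *
rad(psi=52.1-23)
s=arm.read_state(); v=s["tcp_pos"][:2]-[575.8,99.7]; print(np.hypot(*v),np.degrees(np.arctan2(v[1],v[0])),s["torque"])
```

```text
t 17.75 tcp [655.1 143.9  83.1] rad -90.8 lat(+tool y) -0.0 a -61.28 F [-1.3  0.4  3.1] w 0.218
90.795994902002 29.126838025376824 [ 0.12327957  0.19542658 -0.04944578]
```

Tracking is clean, with forces of about 3 N. Continue.

Request:
jog_arm:
  plan:
    - {"delta_pos": [0.0053,0.0001,0],"dr": [0,0,0.00556],"claw": -1}
    - {"delta_pos": [0.0053,0.0001,0],"dr": [0,0,0.00556],"claw": -1}
    - {"delta_pos": [0.0053,0.0001,0],"dr": [0,0,0.00556],"claw": -1}
    - {"delta_pos": [0.0053,0.0001,0],"dr": [0,0,0.00556],"claw": -1}
    - {"delta_pos": [0.0053,0.0001,0],"dr": [0,0,0.00556],"claw": -1}
    - {"delta_pos": [0.0053,0.0001,0],"dr": [0,0,0.00556],"claw": -1}
    - {"delta_pos": [0.0053,0.0001,0],"dr": [0,0,0.00556],"claw": -1}
    - {"delta_pos": [0.0053,0.0001,0],"dr": [0,0,0.00556],"claw": -1}
    - {"delta_pos": [0.0053,0.0001,0],"dr": [0,0,0.00556],"claw": -1}
    - {"delta_pos": [0.004,0.0001,0],"dr": [0,0,0.0042],"claw": -1}
    - {"delta_pos": [0.0026,0,0],"dr": [0,0,0.0028],"claw": -1}
    - {"delta_pos": [0.0013,0,0],"dr": [0,0,0.0014],"claw": -1}

```text
t: 18.75
tcp_pos: [665.8, 112.3, 83.2]
eef_rot: [[0.135, -0.991, 0.001], [-0.991, -0.135, 0.001], [-0.0, -0.001, -1.0]]
wrist_force: [0.8, 1.8, 2.8]
gripper_width: 0.216
```

Request:
jog_arm:
  plan:
    - {"delta_pos": [0,0,0],"dr": [0,0,0],"claw": -1}
    - {"delta_pos": [0,0,0],"dr": [0,0,0],"claw": -1}
    - {"delta_pos": [0,0,0],"dr": [0,0,0],"claw": -1}
    - {"delta_pos": [0,0,0],"dr": [0,0,0],"claw": -1}

```text
t: 19.08
tcp_pos: [665.9, 112.3, 83.2]
eef_rot: [[0.136, -0.991, 0.002], [-0.991, -0.136, 0.0], [0.0, -0.002, -1.0]]
wrist_force: [2.2, 0.9, 1.1]
gripper_width: 0.216
```

Run:
```python
from h import *
import pickle
s=arm.read_state(); v=s["tcp_pos"][:2]-[575.8,99.7]; print(s["t"],np.hypot(*v),np.degrees(np.arctan2(v[1],v[0])),s["wrist_force"],s["torque"],s["gripper_width"])
for c in ["top","scene","wrist"]:
    ci,_=snap(c,c+"17"); pickle.dump(ci,open(c+"17.pkl","wb"))
crop("scene17",330,130,470,280,5,"s17c");crop("top17",180,160,320,300,5,"t17c")
```

```text
19.0833 90.9277140876934 7.933436572611911 [2.15635636 0.85032014 1.1081272 ] [ 0.29995251 -0.3447868  -0.12643714] 0.21647297732373302
```

View pics/s17c.png

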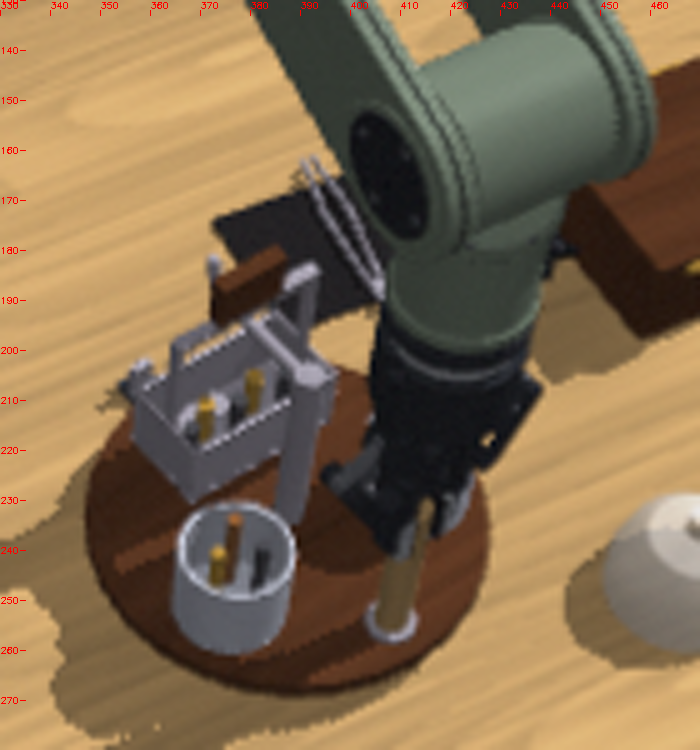

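View pics/t17c.png

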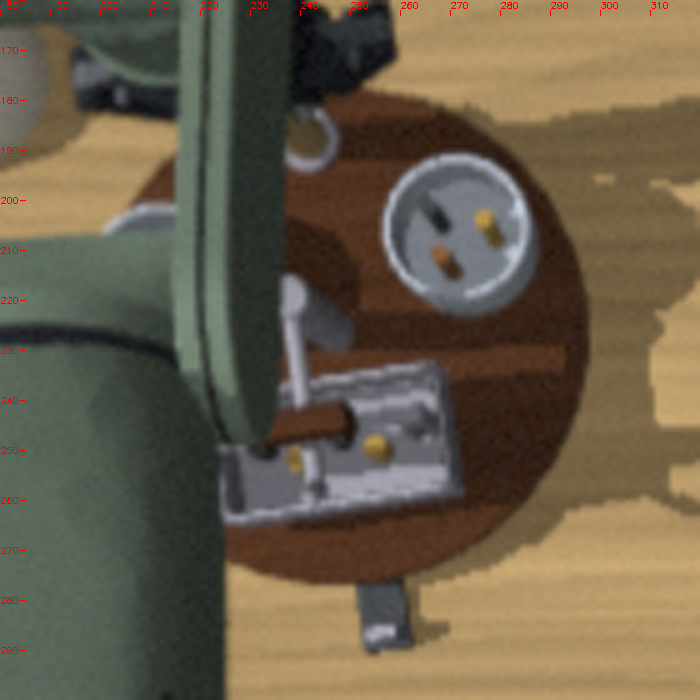

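View pics/wrist17.png

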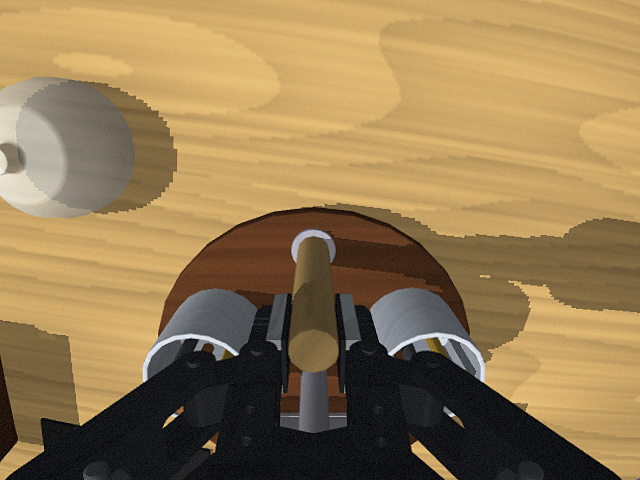

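```bash
cat > fin.py <<'E'
from fit import *
import sys
def ff(ci,o,p0):
    def res(q):
        M=model(q[0],q[1],q[2],p0[3],p0[4]); return np.concatenate([proj(ci,M[k])[0]-uv for k,uv in o.items()])
    s=least_squares(res,[p0[0],p0[1],p0[3]]); return s
o={"top":dict(tip=(243,258),cupB=(271.8,206.6)),"scene":dict(post=(392.2,205.2),tip=(372.6,182.4),cupB=(377,240))}
for n in ["top","scene"]:
    p,_=fit([n]); print(n,p)
    M=lambda q:model(p[0],p[1],q[0],p[3],p[4])
    f=lambda q:np.concatenate([proj(obs[n][0],M(q)[k])[0]-uv for k,uv in o[n].items()])
    s=least_squares(f,[p[3]]); print(" psi",s.x,"stand",p[3],"rel deg",np.degrees(s.x-p[3]),s.fun)
E
python3 fin.py
python3 - <<'E'
from fit import *
for n in obs: print(n, fit([n])[0][2:4]*180/np.pi)
p,_=fit(list(obs)); print(np.degrees(p[2:4]))
E
```

```text
top [572.1   98.01   0.91   0.13  -0.35]
 psi [0.15] stand 0.13014930256129836 rel deg [1.02] [-0.64  2.66 -0.73 -1.18]
scene [577.75 101.53   0.91   0.12  -0.48]
 psi [0.14] stand 0.11829335166078687 rel deg [1.06] [-0.06 -0.01  0.09 -0.76  0.42  0.25]
w1 [52.58  6.66]
w2 [52.41  8.19]
top [51.95  7.46]
scene [52.21  6.78]
[52.3   7.48]
```

Run:
```python
from fit import *
crop("w2",205,110,255,160,12,"mk2"); crop("top17",235,265,280,300,14,"mkt"); crop("w1",200,190,250,240,12,"mk1")
a=[cv2.resize(cv2.imread("pics/%s.png"%n),(500,500 if n!="mkt" else 390)) for n in("mk2","mk1","mkt")]
```

```text
(no output)
```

View pics/mk2.png

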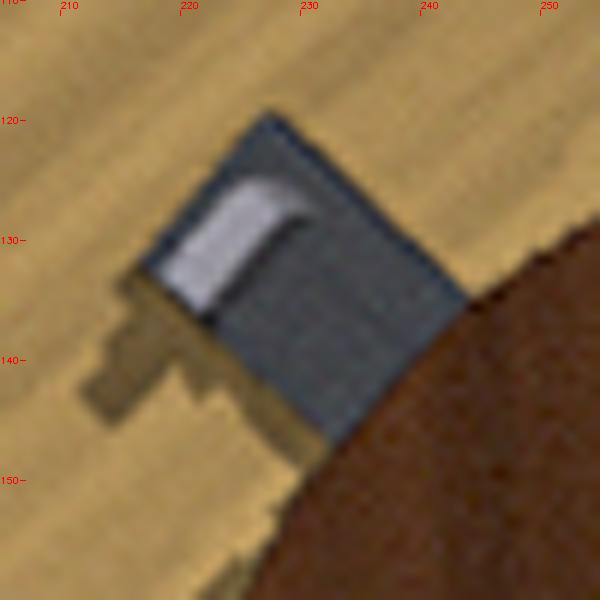

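View pics/mkt.png

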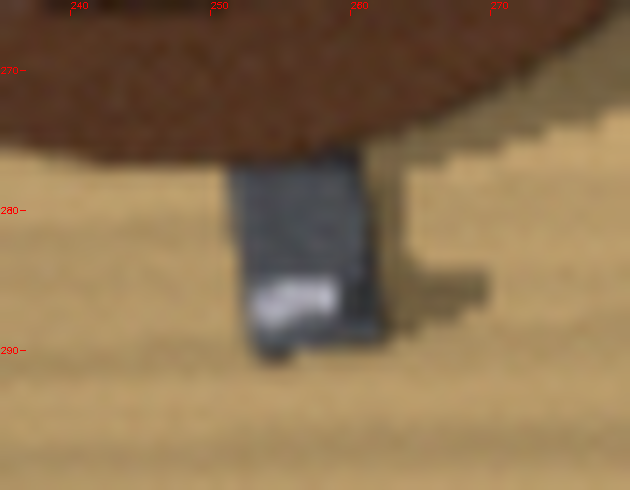

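View pics/mk1.png

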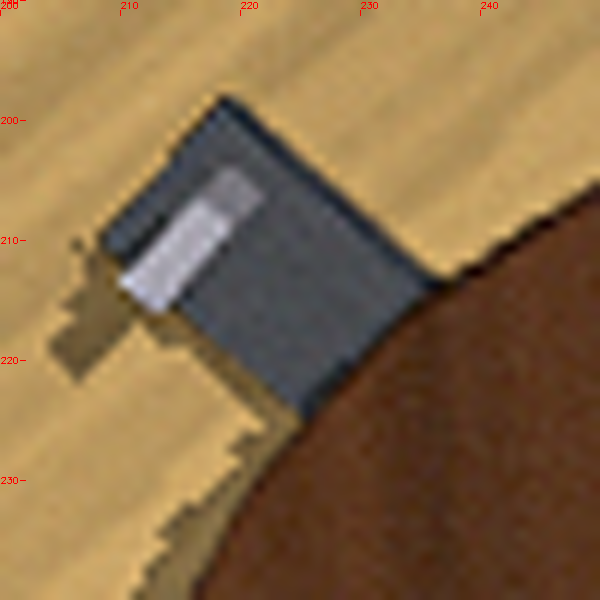

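Run:
```python
from fit import *
O={"w1":((213.7,204),(216,209.8)),"w2":((222.2,125.5),(224.3,130.3)),"top":((257.5,289.8),(256.1,286.4))}
for n,(t,m) in O.items():
    p,_=fit([n])
    for nm,uv,zs in (("tongue",t,(5,8,12)),("mark",m,(24,))):
        for z in zs:
            P=atz(obs[n][0],uv,z+p[4]); v=p[:2]-P[:2]; print(n,nm,z,np.hypot(*v).round(1),np.degrees(np.arctan2(v[1],v[0])).round(2))
```

```text
w1 tongue 5 144.7 7.99
w1 tongue 8 144.6 7.56
w1 tongue 12 144.5 6.98
w1 mark 24 136.8 6.8
w2 tongue 5 145.9 8.19
w2 tongue 8 145.4 7.97
w2 tongue 12 144.8 7.68
w2 mark 24 137.3 7.86
top tongue 5 144.3 7.69
top tongue 8 144.3 7.86
top tongue 12 144.4 8.08
top mark 24 136.6 7.93
```

Current misalignment is about 0.6–1.0° still to go: dead reckoning gives 0.6°, the top and scene fits about 1.0°. I'll trim by 0.75° and then check.

Request:
jog_arm:
  plan:
    - {"delta_pos": [0.001,0,0],"dr": [0,0,0.001],"claw": -1}
    - {"delta_pos": [0.001,0,0],"dr": [0,0,0.0011],"claw": -1}
    - {"delta_pos": [0,0,0],"dr": [0,0,0],"claw": -1}
    - {"delta_pos": [0,0,0],"dr": [0,0,0],"claw": -1}
    - {"delta_pos": [0,0,0],"dr": [0,0,0],"claw": -1}
    - {"delta_pos": [0,0,0],"dr": [0,0,0],"claw": -1}
    - {"delta_pos": [0,0,0],"dr": [0,0,0],"claw": -1}
    - {"delta_pos": [0,0,0],"dr": [0,0,0],"claw": -1}

```text
t: 19.9
tcp_pos: [666.0, 111.1, 83.2]
eef_rot: [[0.123, -0.992, 0.001], [-0.992, -0.123, 0.0], [-0.0, -0.001, -1.0]]
wrist_force: [4.7, 2.6, 1.0]
gripper_width: 0.218
```

Run:
```python
from h import *
s=arm.read_state(); v=s["tcp_pos"][:2]-[575.8,99.7]; print(s["t"],np.hypot(*v),np.degrees(np.arctan2(v[1],v[0])),s["wrist_force"],s["torque"],s["gripper_width"],s["eef_rot"][:,0])
for c in ["top","scene"]: snap(c,c+"18")
crop("scene18",340,170,410,270,8,"s18c");crop("top18",215,180,300,295,6,"t18c")
```

```text
19.9 90.9174518205862 7.191248171218416 [4.73247276 2.63843794 0.96900309] [ 0.34020459 -0.68237949 -0.16233894] 0.21786221841671338 [ 1.22947270e-01 -9.92413205e-01 -2.99256687e-06]
```

View pics/s18c.png

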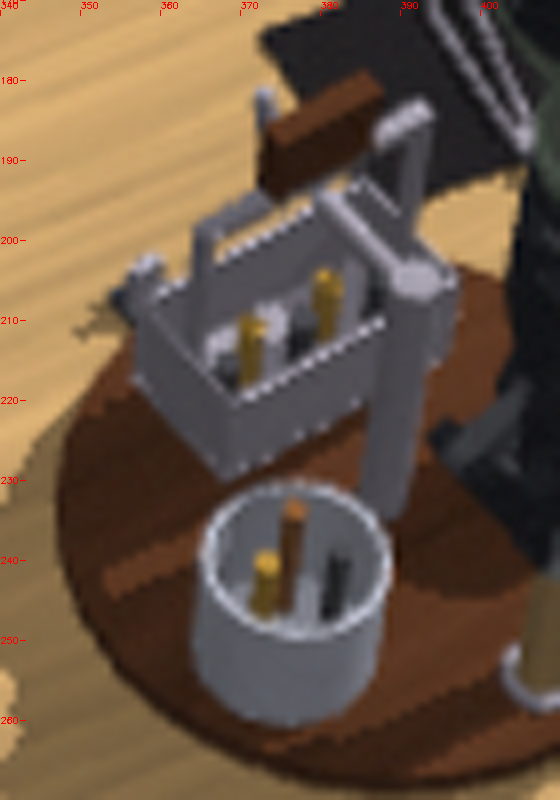

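View pics/t18c.png

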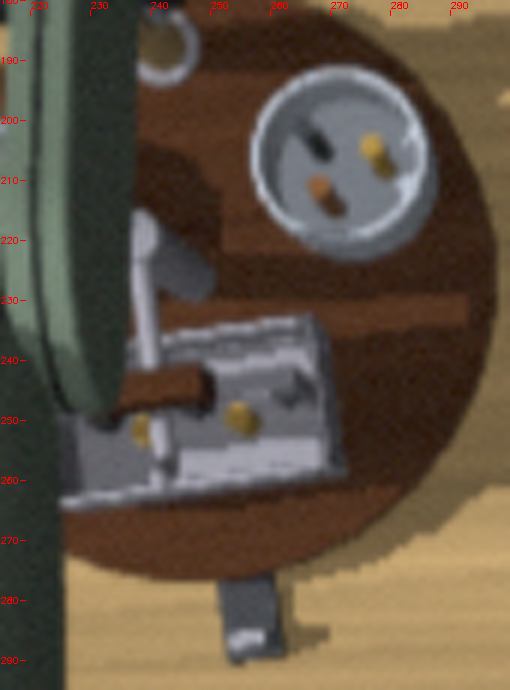

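Run:
```python
from fit import *
o={"top":dict(cupB=(271.7,205.8)),"scene":dict(post=(392,204.75),tip=(373.1,182.1),cupB=(377.1,240))}
for n in o:
    p,_=fit([n])
    f=lambda q:np.concatenate([proj(obs[n][0],model(p[0],p[1],q[0],p[3],p[4])[k])[0]-uv for k,uv in o[n].items()])
    s=least_squares(f,[p[3]]); print(n,"psi",np.degrees(s.x),"stand",np.degrees(p[3]),"rel",np.degrees(s.x-p[3]),s.fun)
    M=model(p[0],p[1],s.x[0],p[3],p[4]); print({k:proj(obs[n][0],v)[0].round(1) for k,v in M.items()})
```

```text
top psi [7.34] stand 7.457005743333592 rel [-0.12] [-0.27  0.17]
{'post': array([237.3, 219.6]), 'tip': array([241.5, 260.8]), 'handle': array([233.5, 178.4]), 'cupB': array([271.4, 206. ]), 'cupA': array([211.8, 214.8]), 'mark': array([255.6, 286.7])}
scene psi [7.3] stand 6.777709794619955 rel [0.52] [ 0.14  0.44 -0.18 -0.6   0.09  0.14]
{'post': array([392.1, 205.2]), 'tip': array([372.9, 181.5]), 'handle': array([412.9, 231.9]), 'cupB': array([377.2, 240.1]), 'cupA': array([415. , 217.9]), 'mark': array([359. , 202.9])}
```

The carousel yaw is 7.3° in both fits, against a front direction of 7.5 ± 0.4°, so it points at the mark. The grip is firm and forces are about 5 N, so I'll hand in.

```bash
python3 -c "
from cell import arm
s=arm.read_state();print(s['t'],s['gripper_width'],s['wrist_force']);print(arm.close_job())"
```

```text
20.0 0.21612805026143403 [4.58706572 2.09964533 2.03967665]
the job is handed in; nothing more can be done
None
```

I hung the smallest basket by its bar on the carousel hook, about 55 mm from the axis, and let go of it. I then gripped the wooden turning handle, turned the carousel about 45° clockwise, and handed the job in at 20.0 s with the handle still gripped.

**Last checks**
- **Alignment:** the last top and scene fits both put the carousel at 7.3°. The front mark measured 6.8–7.9° depending on the view (mean about 7.5°), so the basket points at it to within about half a degree.
- **Basket:** it still hangs square to the hook in the final pictures.
- **Grip and force:** the opening reads 0.216 on the handle, and the wrist force is about 5 N.
- **Other things:** I never touched or moved the cup, dome or tweezers.

**What went wrong or disagreed**
- **First grasp missed:** the fingers shut just above the basket's fin, pressing on it with about 6 N. In the images the fingertips stand about 30 mm behind the reported TCP, which disagrees with the text. Gripping 30 mm lower worked.
- **Camera differences:** the top and scene cameras put the carousel axis about 6 mm apart, so I relied on the wrist-camera positions.

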